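# Clamp a sample tube with a thumbwheel

### The arm

A 6-joint arm with a two-finger parallel gripper is mounted at the origin on a cart in front of the work surface, level with it; the furniture and walls round the work are solid. World frame = base frame: x ahead of the robot, y to its left, z up, the work surface at z = 0. Lengths are in m, angles in degrees, forces in N, time in s.
With the tool pointing down it reaches from about 0.35 to 0.775 m from the base axis. Payload 7.3 kg.
Tool frame: the origin (TCP) lies between the finger pads; the fingertips stand 14 mm ahead of it and the grasp point (between the pads) lies 5 mm behind it (ctrl.nose_length is the y of the fingertips in the tool frame, in m); y points along the fingers, x is the direction in which the jaws open and shut, and the axes are right-handed (so a half turn about y gives the same grasp; the last joint's range is limited). The gripper opens to 92 mm and grips with 3 to 60 N. Pads are 19 mm wide; open, the fingers measure 130 mm over their backs; the gripper's body (75 mm by 190 mm) begins 47 mm behind the grasp point.
Start: joints at [55.348, 19.595, 87.324, -0, 73.075, -8.365], TCP at [0.232, 0.471, 0.241] pointing down, gripper open.
Joint ranges: [-145.02, 145.02], [-44.19, 115.74], [2.07, 154.8], [-57.11, 237.11], [16.16, 152.29], [-177.93, 177.93]. Speed limits (degrees/s): [147.25, 147.25, 180, 180, 180, 180].

### API

Orientations are given as a 3x3 rotation matrix whose columns are the frame's x, y, z axes.
In Python, from bench import ctrl gives the robot as it stands.
- The arm moves only by the tool send_rows, never from a script. Its argument "targets" is a list of rows, each a list of 4 numbers: the shift along the tool's x, y, z in m, then the turn about the tool's y in degrees. A call has 1 to 8 rows; each row shifts and turns the commanded pose from where the row before left it, along the tool's axes as they then stand; what a row does not reach is not made up. A row lasts 1/12 s, in which the tool goes at most 41.7 mm and 7.16 degrees, less where a joint would pass 70% of its speed; a pose out of reach is approached as far as the arm can. A call is refused whole if a number of a shift passes 0.0417 or a number of a turn 7.16, either way. A call with a gripper value outside its range is refused whole. "jaw" is the finger opening in m, from 0 to 0.0918, set as the call begins (left out, the last holds). The fingers move at their own pace and stop on an object; "force" is the grip in N (left out, the last holds). Time passes only in rows, so rows that do not move let the fingers close. It gives the time, the measured TCP pose, the force and the opening at its end, in the units of the state.
- ctrl.sense(): the state, without advancing time (a new reading comes with each control period).
- ctrl.capture(name): name is "side" or "top" or "wrist"; returns a dict with "image" (400x640x3 uint8, red, green, blue), "depth" (400x640 float32, m along the optical axis (not along the pixel's ray), 0 where there is no reading), "fx", "fy", "cx", "cy" (pixels), "T" (4x4, takes a point from camera to world coordinates); the wrist camera has in their place "T_tool_cam" (4x4, takes a point from camera to tool coordinates, whose origin is the TCP and whose axes are the tool frame's). Camera axes: x right, y up, looking along -z (the intrinsics and any distortion apply to the point x, -y, -z); pixel columns grow to the right and rows downward; lengths in m; the calibration is good to about 2 mm. A picture is of the moment at which its call begins: read the wrist's pose just before it.
- ctrl.finish_job(): hands the job in, once; it reports no verdict.
Trained networks look in a picture, given as the dict that the camera call returned (one of the last four; its "shot" number tells which), for a name from the list of things; names that differ only in an ending like _2 or _b are one class to them, and where a whole thing is asked for, a point or a joint stands for the part that bears it (a point fixed in the world has none). Each returns a list of dicts, best first, with "conf" (0 to 1); they miss things now and then, are a little off and sometimes report something else, mostly with a low value. They report only what shows in the picture. A call takes as long as a camera call.
- ctrl.recognise(picture, target): "rect" ([centre column, centre row, width, height] in pixels, round what is visible of it).
- ctrl.outline_of(picture, target): "mask" (400x640 bool, what is visible of it) and "rect" ([centre column, centre row, width, height] in pixels, round what is visible of it).
- ctrl.pinpoint(picture, target): "xy" ([column, row] in pixels: a listed point, or the origin of a listed thing).
The state is a dict: "t": time; "q": joint angles; "joint_velocities": joint speeds; "joint_torque": joint torques, N m; "position": TCP position; "tool_rot": TCP orientation; "ft_force": force on the tool from outside, world axes, zero at the start; "torque": the same for the moment, N m; "finger_gap": opening from 0.0 (shut) to 1.0 (fully open).
Only numpy, scipy, OpenCV 4.12 (cv2) and the standard library are available. Lean on these libraries where they do the work, as an engineer would, in place of code of your own. Each camera call takes 0.05 s, during which the arm holds its last target.

### The job

Take the sample tube that stands alone in the front row of the rack and stand it in the round socket of the tube clamp, fully down, and let go. Then roll the clamp's thumbwheel with one fingertip, pressing it no harder than it needs to grip (well under 15 N), until the jaw's sprung pad holds the tube snugly: the pad clearly pushed in, about half-way and never to its stop. Drive the jaw only by the wheel, do not push it by hand, and leave the other tubes, the cup and the dish where they are.

Things in the scene. Friction and masses are not known exactly. Their poses are not given: they have to be found in the camera images.
- clamp: Bench tube clamp, fixed; foot plate 64 (x) by 176 (y) mm, origin at its underside's centre on the worktop, y along it, z up. At +y an aluminium block with the socket, at -y a grey housing (62 y, 44 x, top 52 mm above the worktop) with the thumbwheel; between them the jaw slides along y. Fingers must not press any part, wheel included, with 15 N.
- socket (a point): Centre of the socket's mouth on the aluminium block, 30 mm above the worktop, 60 mm along +y from the clamp's centre; axes as the clamp's. Round hole 17 mm wide, chamfered; floor 22 mm below the mouth. Two steel pins, 8 mm thick, round tops 57 mm above the worktop, stand behind it (8 mm to either side in x, 9.3 mm further in y) and back the tube.
- wheel_slot (a point): Point at the housing's top (52 mm above the worktop) straight below the wheel's crown; axes as the clamp's. Black ribbed wheel 40 mm across, 10 wide, axle along x; only its crown stands out. It rides 7 to 17 mm proud of the housing's top, different each time and not measured: find it by touch. It yields down 1 mm per 4 N, at most 9 mm. Press 4 to 8 N to turn it; lighter slips.
- wheel (a joint): Turn of the thumbwheel, rad (-0.3 to 5.6). Grows when its crown is moved along the clamp's +y, toward the socket; each rad drives the jaw 6 mm toward the socket. Stiff: 1.8 N at the rim, up to 1.4 N more against the pad's spring; stays where it is left. Starts anywhere from 0 to 1.5 rad, jaw open.
- jaw: Jaw carriage, aluminium, 28 mm wide (x), top about 54 mm above the worktop, slides along the clamp's y (it tilts a few degrees with the wheel's rocking arm). Its origin lies near worktop height below the front face of the unpressed pad. The pad meets a tube standing against the pins when this origin is about 5 mm short (-y) of the socket's centre.
- pad (a joint): How far the jaw's sprung pad (black, 20 mm wide, 36 to 54 mm above the worktop) is pushed back into the jaw, m: 0 free, 0.008 at its stop. Spring 0.6 N per mm. Once a tube is against the pins, the pad yields 6 mm per rad of wheel.
- tube_cap (a point): Centre of the cap of the tube to clamp, 75.5 mm above its foot; z along the tube. Tube 88 mm long, cap 16 mm wide and 25 mm high at the top, body 13.6 mm wide, flat foot, about 11 g. At the start it stands in the rack, alone in the front row (nearer the robot), in the left (+y) end place, foot 4 mm above the worktop.
- rack: Tube rack, fixed, 48 (x) by 124 (y) by 52 mm high, two rows of five 18 mm square places 22 mm apart; origin at the centre of its underside, x away from the robot, y along the rows.
- tube_b: Another sample tube of the same shape, in the end place of the rack's back row, at the right end. Leave alone. Origin at its foot.
- tube_c: Another sample tube of the same shape, beside it in the back row. Leave alone. Origin at its foot.
- cup: Lidded sample cup, 58 mm wide, 70 mm high, standing behind the work. Leave alone. Origin at the centre of its underside.
- dish: Covered flat round dish, 93 mm wide, 17 mm high, standing behind the clamp. Leave alone. Origin at the centre of its underside.

How it is judged (in metres and radians):
On the way:
1. the tube stands in the socket, fully down and let go, not yet clamped (horizontal distance between tube_cap and socket below 0.016 m and z of tube_cap in the frame of clamp below 0.0865 m and angle between tube_cap's own z axis and vertical below 0.2 rad and contact force between the fingers and anything else below 0.1 N and value of joint pad below 0.001 m), for 0.2 s.
At the end, for the whole second after the job is handed in: The tube stands in the clamp's socket, foot on the floor (within 3 mm), leaning less than 0.1 rad, and the sprung pad is pushed in by 1.5 to 6.5 mm against it (horizontal distance between tube_cap and socket below 0.01 m and z of tube_cap in the frame of clamp below 0.0865 m and angle between tube_cap's own z axis and vertical below 0.1 rad and value of joint pad between 0.0015 and 0.0065 m); the robot touches nothing.
It fails at once if the fingers press the clamp, its wheel included, with more than 15 N (contact force between the fingers and clamp above 15 N).
It fails at once if the jaw is pushed directly by the robot (contact force between any of the fingers, the arm and jaw above 1 N).
It fails at once if the pad is driven to its stop and the tube squeezed (value of joint pad above 0.0076 m).
It fails at once if another tube, the cup or the dish is disturbed (distance of any of tube_b, tube_c from where it was at the start of the episode above 0.015 m or distance of any of cup, dish from where it was at the start of the episode above 0.02 m).
It also fails if it takes over 61 s, if anything falls off the work surface, if the arm or the gripper's body presses on something with over 40 N, if the wrist force passes 120 N, or if a joint passes its speed limit or range.

## Working session

There is one attempt and no reset: what is moved stays moved. The work goes in short steps, Python scripts to look and compute and a tool call to move; the robot and the scene stay as the last step left them, time stands still between calls to the robot, and variables do not carry over. Pictures are saved under pics/ and viewed, and the job is handed in when it is done.

Besides the shell and the picture viewer there is one more tool, called after ">>>" as name(argument=value, ...) on one line, values as JSON. send_rows: Moves the arm, as the interface text tells. Its arguments: {"type":"object","properties":{"targets":{"type":"array","items":{"type":"array","items":{"type":"number"}}},"jaw":{"type":"number"},"force":{"type":"number"}},"required":["targets"]}

```bash
ls; mkdir -p pics; cat > h.py <<'E'
import numpy as np, cv2
from bench import ctrl
def world(p,u,v,d,T=None):
    T=p["T"] if T is None else T
    c=np.array([(u-p["cx"])/p["fx"]*d,-(v-p["cy"])/p["fy"]*d,-d,1]); return (T@c)[:3]
def wT(p,s):
    M=np.eye(4);M[:3,:3]=np.array(s["tool_rot"]);M[:3,3]=s["position"];return M@p["T_tool_cam"]
def ray_z(p,u,v,z,T=None):
    T=p["T"] if T is None else T
    a=T[:3,3];b=world(p,u,v,1,T)-a
    return a+b*(z-a[2])/b[2]
def save(p,n): cv2.imwrite("pics/"+n+".png",p["image"][:,:,::-1])
E
python3 - <<'E'
from h import *
np.set_printoptions(precision=4,suppress=True)
s=ctrl.sense();print(s)
for n in ("top","side"):
    p=ctrl.capture(n);save(p,n+"0");print(n,[k for k in p],p["T"],p["fx"])
    for t in ("clamp","socket","wheel_slot","tube_cap","rack","jaw","tube_b","cup","dish"):
        r=ctrl.pinpoint(p,t)
        for x in r[:3]:
            u,v=x["xy"];d=p["depth"][int(v),int(u)]
            print(t,round(x["conf"],2),np.round(x["xy"],1),world(p,u,v,d))
E
```

```text
pics
{'t': 0.0, 'q': array([55.3477, 19.6377, 87.3778,  0.0011, 73.0753, -8.3665]), 'joint_velocities': array([ 0.0647, -0.0201, -0.097 ,  0.063 ,  0.0194,  0.1198]), 'joint_torque': array([ -0.0006, -43.1252, -24.4218,   0.0718,   0.0559,  -0.0001]), 'position': array([0.2323, 0.4704, 0.24  ]), 'tool_rot': array([[ 0.4429, -0.0009, -0.8966],
       [ 0.8966, -0.0013,  0.4429],
       [-0.0016, -1.    ,  0.0002]]), 'ft_force': array([ 0.1563,  0.0484, -0.3135]), 'torque': array([ 0.0135, -0.0214,  0.0317]), 'finger_gap': 0.9980167411730209}
top ['image', 'depth', 'fx', 'fy', 'cx', 'cy', 'T', 'shot'] [[ 0.0274  0.9865 -0.1612  0.4077]
 [-0.9993  0.0313  0.0215  0.0108]
 [ 0.0263  0.1605  0.9867  1.0621]
 [ 0.      0.      0.      1.    ]] 417.92806335473733
clamp 0.9 [258.9 230.8] [0.4938 0.1388 0.013 ]
socket 0.77 [235.8 223.9] [0.5096 0.1979 0.0103]
socket 0.54 [388.6 221.3] [ 0.5181 -0.1717  0.0954]
wheel_slot 0.64 [278.3 233.4] [0.4848 0.0863 0.0637]
tube_cap 0.69 [277.5 231.8] [0.4884 0.0882 0.0656]
tube_cap 0.41 [361.7 242.3] [ 0.4702 -0.1147  0.0518]
rack 0.86 [371.3 233.3] [ 0
[... 289 characters left out ...]
.6] [ 0.6325 -0.0215  0.0719]
side ['image', 'depth', 'fx', 'fy', 'cx', 'cy', 'T', 'shot'] [[ 0.4347  0.5836 -0.6859 -0.209 ]
 [-0.9005  0.2947 -0.3199 -0.3524]
 [ 0.0155  0.7567  0.6536  0.8319]
 [ 0.      0.      0.      1.    ]] 456.4900391484533
socket 0.67 [235.6 212.6] [0.5146 0.2071 0.0249]
wheel_slot 0.81 [264.4 223.8] [0.4871 0.1018 0.0522]
tube_cap 0.49 [343.7 243. ] [ 0.4769 -0.1131  0.0925]
rack 0.66 [355.2 268. ] [ 0.4942 -0.1414  0.0043]
jaw 0.46 [244.7 225.6] [0.4879 0.1627 0.0194]
tube_b 0.7 [371.9 265.5] [ 0.5198 -0.1744  0.004 ]
tube_b 0.52 [377.1 266.4] [ 0.5226 -0.1866  0.0042]
cup 0.67 [336.9 215.9] [ 0.6285 -0.0347  0.0196]
dish 0.97 [274.4 187.9] [0.6637 0.1744 0.0133]
```

```bash
python3 - <<'E'
import cv2
for n,(r0,r1,c0,c1) in {"top0":(120,300,190,430),"side0":(130,310,190,430)}.items():
    i=cv2.imread(f"pics/{n}.png");cv2.imwrite(f"pics/{n}c.png",cv2.resize(i[r0:r1,c0:c1],None,fx=3.3,fy=3.3,interpolation=cv2.INTER_CUBIC))
E
```

```text
(no output)
```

View pics/top0c.png

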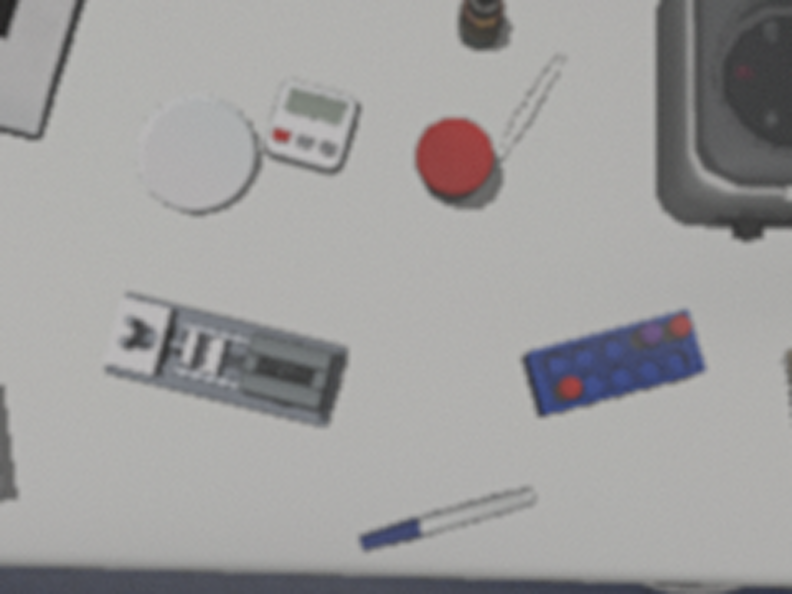

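View pics/side0c.png

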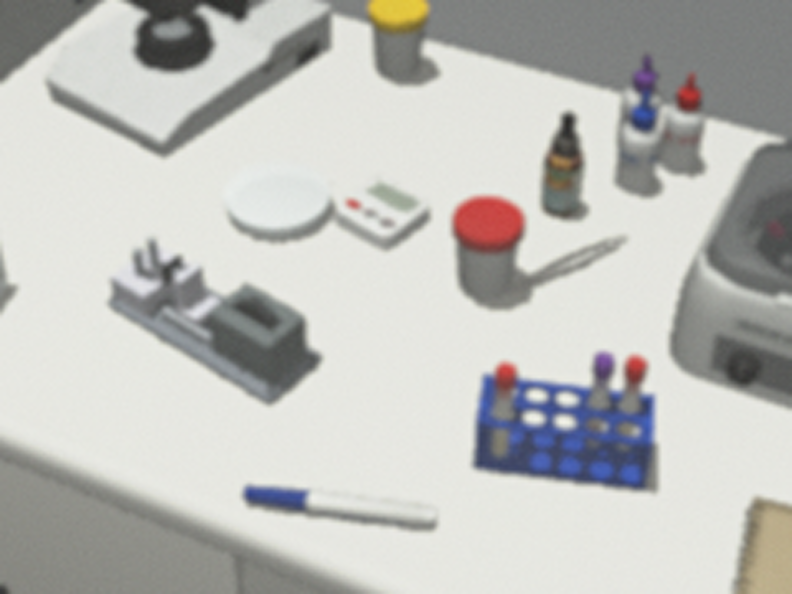

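The top view shows the lone red cap at about px (362,237), the clamp block at about (231,222) and the housing at about (276,231). The clamp's +y runs mostly along world +y and leans towards +x. Next I'll refine these by triangulating between the two views.

```bash
python3 - <<'E'
from h import *
np.set_printoptions(precision=4,suppress=True)
pt=ctrl.capture("top");ps=ctrl.capture("side")
D={}
for p,n in((pt,"top"),(ps,"side")):
    for t in("tube_cap","clamp","rack"):
        for o in ctrl.outline_of(p,t)[:2]:
            m=o["mask"];v,u=np.nonzero(m);d=p["depth"][v,u];ok=d>0
            print(n,t,o["conf"],np.round(o["rect"],1),m.sum())
    T=p["T"]
    # red pixels
    im=p["image"].astype(int);red=(im[:,:,0]>im[:,:,1]+50)&(im[:,:,0]>im[:,:,2]+50)
    k,l,st,ce=cv2.connectedComponentsWithStats(red.astype(np.uint8))
    for i in range(1,k):
        if st[i,4]>8:print(n,"red",ce[i],st[i,4], world(p,*ce[i],p["depth"][int(round(ce[i][1])),int(round(ce[i][0]))]), ray_z(p,*ce[i],0.09))
def rays(p,m,zlo,zhi):
    v,u=np.nonzero(m);d=p["depth"][v,u]
    P=np.array([world(p,a,b,c) for a,b,c in zip(u,v,d)]);return P[(P[:,2]>zlo)&(P[:,2]<zhi)]
o=ctrl.outline_of(pt,"clamp")[0];m=o["mask"]
v,u=np.nonzero(m);
P=np.array([ray_z(pt,a,b,0.025) for a,b in zip(u,v)])[:,:2].astype(np.float32)
print(cv2.minAreaRect(P))
o=ctrl.outline_of(ps,"clamp")
if o:
    v,u=np.nonzero(o[0]["mask"]);P=np.array([ray_z(ps,a,b,0.01) for a,b in zip(u,v)])[:,:2].astype(np.float32);print(cv2.minAreaRect(P))
for p in(pt,ps):
  for t,z in(("socket",.03),("wheel_slot",.052),("clamp",0),("jaw",0),("rack",0)):
    for r in ctrl.pinpoint(p,t)[:1]: print(t,r["conf"],ray_z(p,*r["xy"],z))
E
```

```text
top clamp 0.77 [260.4 230.   78.9  44.2] 1831
top rack 0.81 [377.9 234.8  58.   25.6] 919
top red [507.5279  83.6145] 358 [ 0.8838 -0.4814  0.0688] [ 0.8736 -0.4709  0.09  ]
top red [365.7083  80.25  ] 24 [ 0.871  -0.1161  0.0845] [ 0.8684 -0.1153  0.09  ]
top red [327.4629 166.9059] 404 [ 0.6488 -0.0265  0.074 ] [ 0.6449 -0.0259  0.09  ]
top red [274.4444 160.3333] 9 [0.6747 0.1076 0.0195] [0.6567 0.101  0.09  ]
top red [395.8889 218.2778] 18 [ 0.5261 -0.1893  0.0928] [ 0.5264 -0.1899  0.09  ]
top red [362.5 237. ] 26 [ 0.4799 -0.1113  0.0929] [ 0.4802 -0.1117  0.09  ]
side tube_cap 0.74 [254.8 226.2  67.1  54.1] 1611
side tube_cap 0.63 [341.6 254.3   9.9  30.1] 130
side clamp 0.66 [255.6 228.4  69.1  46.8] 1568
side rack 0.8 [361.9 259.9  58.9  33.2] 1259
side red [ 70. 106.] 11 [0.5452 0.7663 0.1822] [0.6522 0.925  0.09  ]
side red [398.3415 158.3902] 41 [ 0.8703 -0.1183  0.0798] [ 0.8556 -0.1215  0.09  ]
side red [337.5072 196.8381] 278 [ 0.6457 -0.0262  0.0693] [ 0.6225 -0.0351  0.09  ]
side red [529.8629 195.8997] 299 [ 0.8753 -0.4779  0.0716] [ 0.8491 -0.4749  0.09  ]
side red [382.2647 240.7647] 34 [ 0.5221 -0.189   0.0932] [ 0.5252 -0.1883  0.09  ]
side red [342.7812 242.8125] 32 [ 0.4768 -0.1109  0.0921] [ 0.4788 -0.1102  0.09  ]
((0.4975406527519226, 0.13928157091140747), (0.17851023375988007, 0.06524435430765152), 77.64920806884766)
((0.5087037086486816, 0.14628592133522034), (0.20071803033351898, 0.089494489133358), 78.05396270751953)
socket 0.86 [0.5109 0.1958 0.03  ]
wheel_slot 0.92 [0.4866 0.0961 0.052 ]
clamp 0.66 [0.4985 0.1449 0.    ]
jaw 0.53 [0.5027 0.1826 0.    ]
rack 0.74 [ 0.4998 -0.1459  0.    ]
socket 0.97 [0.5094 0.1997 0.03  ]
wheel_slot 0.7 [0.5001 0.0967 0.052 ]
clamp 0.81 [0.4925 0.1428 0.    ]
jaw 0.59 [0.4997 0.1837 0.    ]
rack 0.81 [ 0.5082 -0.1453  0.    ]
```

>>> send_rows(targets=[[0, 0, 0, -6.95], [0, 0, 0, -6.95], [-0.032, 0, -0.023, 0], [-0.032, 0, -0.023, 0], [-0.032, 0, -0.023, 0], [-0.032, 0, -0.023, 0], [-0.032, 0, -0.023, 0], [-0.032, 0, -0.023, 0]], jaw=0.05)

```text
t: 2.67
position: [0.3264, 0.2519, 0.2409]
tool_rot: [[0.214, 0.001, -0.977], [0.977, 0.0, 0.214], [0.0, -1.0, -0.001]]
ft_force: [0.9, 0.6, -1.1]
finger_gap: 0.551
```

>>> send_rows(targets=[[-0.032, 0, -0.023, 0], [-0.032, 0, -0.023, 0], [-0.032, 0, -0.023, 0], [-0.032, 0, -0.023, 0], [-0.032, 0.01, -0.023, 0], [-0.032, 0.01, -0.023, 0], [-0.032, 0.01, -0.023, 0], [-0.032, 0.01, -0.023, 0]])

```text
t: 3.33
position: [0.4514, -0.038, 0.2005]
tool_rot: [[0.215, 0.001, -0.977], [0.977, -0.0, 0.215], [0.0, -1.0, -0.001]]
ft_force: [1.2, 0.8, 0.0]
finger_gap: 0.542
```

>>> send_rows(targets=[[0, 0, 0.0, 0], [0, 0, 0, 0], [0, 0, 0, 0]])

```text
t: 3.58
position: [0.4506, -0.0358, 0.2006]
tool_rot: [[0.215, -0.001, -0.977], [0.977, 0.001, 0.215], [0.0, -1.0, 0.001]]
ft_force: [0.3, 0.5, -0.7]
finger_gap: 0.545
```

```bash
cat > w.py <<'E'
from h import *
import sys
np.set_printoptions(precision=4,suppress=True)
s=ctrl.sense();p=ctrl.capture("wrist");T=wT(p,s);save(p,sys.argv[1])
print(s["t"],s["position"],s["tool_rot"],s["ft_force"],s["finger_gap"])
im=p["image"].astype(int);red=(im[:,:,0]>im[:,:,1]+50)&(im[:,:,0]>im[:,:,2]+50)
k,l,st,ce=cv2.connectedComponentsWithStats(red.astype(np.uint8))
for i in range(1,k):
    if st[i,4]>60:
        d=p["depth"][int(round(ce[i][1])),int(round(ce[i][0]))]
        print("red",ce[i],st[i],world(p,*ce[i],d,T),ray_z(p,*ce[i],0.092,T),ray_z(p,*ce[i],0.079,T))
for t in sys.argv[2:]:
    n,z=t.split(":")
    for r in ctrl.pinpoint(p,n)[:2]: print(n,r["conf"],r["xy"],ray_z(p,*r["xy"],float(z),T))
E
python3 w.py w1 tube_cap:0.0795
```

```text
3.5833 [ 0.4506 -0.0358  0.2006] [[ 0.2154 -0.0007 -0.9765]
 [ 0.9765  0.0006  0.2154]
 [ 0.0005 -1.      0.0008]] [ 0.3216  0.4984 -0.7166] 0.545272494227143
tube_cap 0.48 [242.3, 248.2] [ 0.4834 -0.1123  0.0795]
tube_cap 0.32 [573.6, 192.4] [0.4938 0.1663 0.0795]
```

View pics/w1.png

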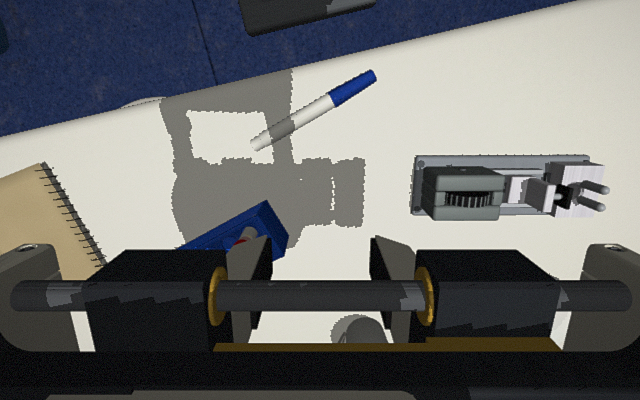

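The wrist view shows the clamp clearly at upper right: wheel at about (468,200), socket at about (562,195). The target tube sits behind the left finger at about (243,240). I'll take clamp points from this view before moving on.

```bash
python3 w.py w1b clamp:0 socket:0.03 wheel_slot:0.052 jaw:0; python3 - <<'E'
import cv2
i=cv2.imread("pics/w1.png")[130:240,390:630];cv2.imwrite("pics/w1c.png",cv2.resize(i,None,fx=3.3,fy=3.3,interpolation=cv2.INTER_CUBIC))
E
```

```text
3.6833 [ 0.4506 -0.0349  0.2011] [[ 0.2132  0.0004 -0.977 ]
 [ 0.977   0.0002  0.2132]
 [ 0.0003 -1.     -0.0003]] [ 0.5027 -0.3246  0.4883] 0.5433743431695937
clamp 0.58 [493.3, 185.4] [0.5027 0.1404 0.    ]
socket 0.97 [570.9, 192.9] [0.5155 0.1997 0.03  ]
socket 0.68 [364.4, 329.0] [ 0.6265 -0.024   0.03  ]
wheel_slot 0.7 [465.0, 197.6] [0.4898 0.0904 0.052 ]
jaw 0.91 [535.6, 184.7] [0.5115 0.1841 0.    ]
jaw 0.31 [465.4, 198.3] [0.5107 0.1102 0.    ]
```

View pics/w1c.png

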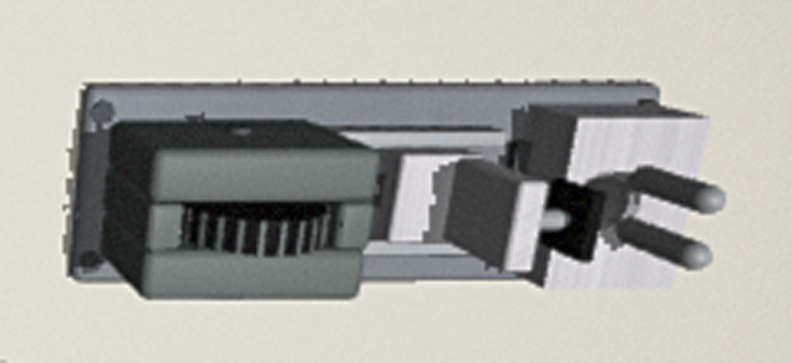

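>>> send_rows(targets=[[-0.034, 0, -0.0225, 0], [-0.0335, 0, -0.0225, 0], [0, 0.035, 0, 0], [0, 0.035, 0, 0], [0, 0, 0, 0], [0, 0, 0, 0]], jaw=0.05)

```text
t: 4.43
position: [0.4794, -0.1108, 0.13]
tool_rot: [[0.214, -0.004, -0.977], [0.977, 0.002, 0.214], [0.001, -1.0, 0.004]]
ft_force: [-0.2, -0.1, -0.1]
finger_gap: 0.543
```

```bash
python3 w.py w2 tube_cap:0.0795
```

```text
4.4333 [ 0.4794 -0.1108  0.13  ] [[ 0.2141 -0.0038 -0.9768]
 [ 0.9768  0.0016  0.2141]
 [ 0.0008 -1.      0.004 ]] [-0.2314 -0.1404 -0.0734] 0.5425259283399855
red [320.5154 234.4508] [308 219  26  31 650] [ 0.4799 -0.1115  0.0927] [ 0.4802 -0.1115  0.092 ] [ 0.4854 -0.1126  0.079 ]
tube_cap 0.89 [320.7, 231.4] [ 0.4832 -0.1121  0.0795]
tube_cap 0.21 [280.9, 231.5] [ 0.478  -0.1362  0.0795]
```

View pics/w2.png

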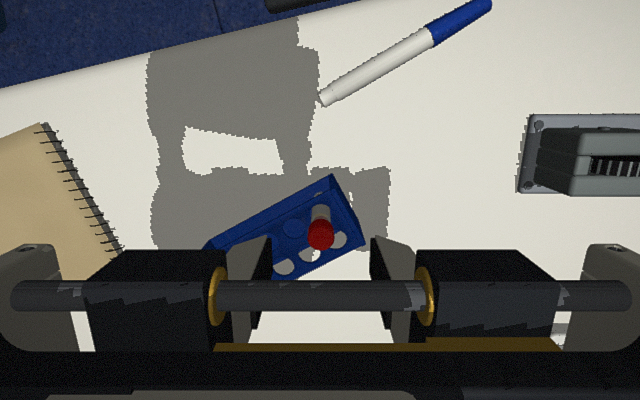

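The red cap is at about (320,234), centred between the fingers, and its position agrees with the top and side views. Descending to grasp it.

>>> send_rows(targets=[[-0.001, 0.018, -0.001, 0], [0, 0.018, 0, 0], [0, 0.018, 0, 0], [0, 0, 0, 0]])

```text
t: 4.87
position: [0.4808, -0.1121, 0.0763]
tool_rot: [[0.214, -0.001, -0.977], [0.977, 0.001, 0.214], [0.0, -1.0, 0.001]]
ft_force: [-0.6, -0.2, 0.4]
finger_gap: 0.542
```

>>> send_rows(targets=[[0, 0, 0, 0], [0, 0, 0, 0], [0, 0, 0, 0], [0, 0, 0, 0], [0, 0, 0, 0], [0, 0, 0, 0], [0, 0, 0, 0], [0, 0, 0, 0]], jaw=0.0, force=12)

```text
t: 5.53
position: [0.4815, -0.1128, 0.0771]
tool_rot: [[0.215, 0.001, -0.977], [0.977, -0.0, 0.215], [-0.0, -1.0, -0.001]]
ft_force: [-0.3, 0.5, 4.4]
finger_gap: 0.168
```

The fingers have stopped at about 15.5 mm, which is on the cap. Lifting.

>>> send_rows(targets=[[0, -0.02, 0, 0], [0, -0.025, 0, 0], [0, -0.025, 0, 0], [0, -0.025, 0, 0], [0, -0.025, 0, 0], [0, 0, 0, 0]])

```text
t: 6.03
position: [0.4832, -0.1135, 0.2012]
tool_rot: [[0.214, 0.008, -0.977], [0.977, -0.003, 0.214], [-0.001, -1.0, -0.008]]
ft_force: [0.5, -0.5, -0.1]
finger_gap: 0.172
```

```bash
python3 w.py w3 
```

```text
6.0333 [ 0.4832 -0.1135  0.2012] [[ 0.2144  0.0076 -0.9767]
 [ 0.9767 -0.003   0.2144]
 [-0.0013 -1.     -0.0081]] [ 0.5344 -0.5335 -0.1234] 0.17182183234661405
red [320.4446 267.6902] [303 253  36  27 794] [ 0.4766 -0.1127  0.2174] [ 0.5437 -0.1275  0.092 ] [ 0.5506 -0.129   0.079 ]
```

View pics/w3.png

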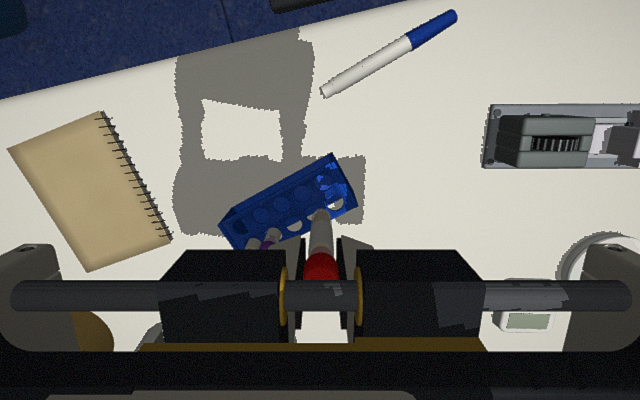

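The tube is held upright between the fingers, cap at about (320,268). I'll carry it over to above the socket.

>>> send_rows(targets=[[0.03, 0, 0.004, 0], [0.035, 0, 0.005, 0], [0.035, 0, 0.005, 0], [0.035, 0, 0.005, 0], [0.035, 0, 0.005, 0], [0.035, 0, 0.005, 0], [0.035, 0, 0.005, 0], [0.035, 0, 0.0044, 0]])

```text
t: 6.75
position: [0.5017, 0.1658, 0.1953]
tool_rot: [[0.215, -0.002, -0.977], [0.977, -0.0, 0.215], [-0.001, -1.0, 0.002]]
ft_force: [0.4, 0.0, 0.3]
finger_gap: 0.167
```

>>> send_rows(targets=[[0.02, 0, 0, 0], [0.015, 0, 0, 0], [0, 0, 0, 0], [0, 0, 0, 0], [0, 0, 0, 0]])

```text
t: 7.17
position: [0.5096, 0.1976, 0.1958]
tool_rot: [[0.215, -0.002, -0.977], [0.977, -0.001, 0.215], [-0.001, -1.0, 0.002]]
ft_force: [-0.4, 0.0, 0.2]
finger_gap: 0.172
```

```bash
python3 w.py w4 socket:0.03 clamp:0 wheel_slot:0.052; python3 - <<'E'
from h import *
np.set_printoptions(precision=4,suppress=True)
for n in("top","side"):
    p=ctrl.capture(n);save(p,n+"4")
    im=p["image"].astype(int);red=(im[:,:,0]>im[:,:,1]+50)&(im[:,:,0]>im[:,:,2]+50)
    k,l,st,ce=cv2.connectedComponentsWithStats(red.astype(np.uint8))
    for i in range(1,k):
        if st[i,4]>4 and 200<ce[i][0]<280:print(n,ce[i],st[i,4],world(p,*ce[i],p["depth"][int(ce[i][1]),int(ce[i][0])]))
    for r in ctrl.pinpoint(p,"socket")[:1]+ctrl.pinpoint(p,"tube_cap")[:2]: print(r)
i=cv2.imread("pics/side4.png")[90:270,170:370];cv2.imwrite("pics/side4c.png",cv2.resize(i,None,fx=3.3,fy=3.3,interpolation=cv2.INTER_CUBIC))
E
```

```text
7.1667 [0.5096 0.1976 0.1958] [[ 0.2146 -0.0018 -0.9767]
 [ 0.9767 -0.0008  0.2146]
 [-0.0011 -1.      0.0016]] [-0.3825  0.0107  0.2138] 0.17152230789408582
red [320.5076 267.7304] [303 253  36  27 790] [0.5032 0.1984 0.2119] [0.5659 0.1846 0.092 ] [0.5727 0.1831 0.079 ]
red [128.8129 347.8489] [115 344  26   8 139] [ 0.6242 -0.0199  0.0662] [0.6065 0.002  0.092 ] [ 0.6155 -0.0091  0.079 ]
socket 0.78 [323.8, 185.7] [0.5145 0.1991 0.03  ]
wheel_slot 0.9 [197.8, 190.7] [0.4895 0.09   0.052 ]
top [274.8333 160.6667] 12 [0.674  0.1066 0.019 ]
{'xy': [233.4, 223.0], 'conf': 0.62}
{'xy': [237.5, 211.0], 'conf': 0.63}
{'xy': [229.6, 156.8], 'conf': 0.58}
```

View pics/side4c.png

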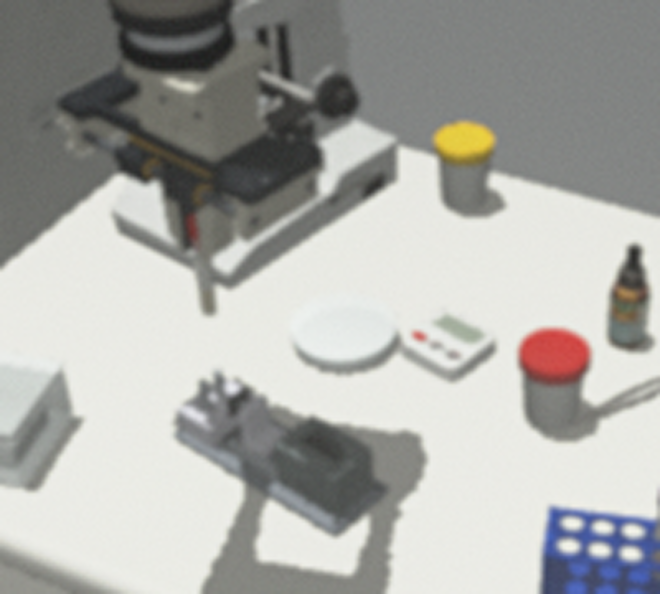

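View pics/w4.png

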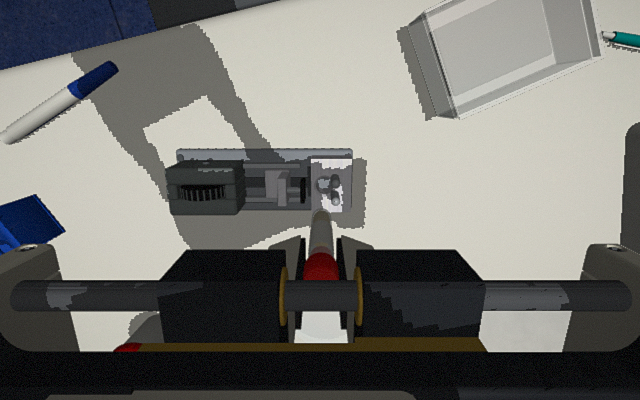

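The tube hangs straight above the block. I'll lower it until the foot is just above the pins and compare foot and socket at close range.

>>> send_rows(targets=[[0, 0.025, -0.0025, 0], [0, 0.025, 0, 0], [0, 0.005, 0, 0], [0, 0, 0, 0], [0, 0, 0, 0], [0, 0, 0, 0]])

```text
t: 8.17
position: [0.5134, 0.198, 0.1432]
tool_rot: [[0.214, 0.002, -0.977], [0.977, 0.001, 0.214], [0.001, -1.0, -0.002]]
ft_force: [0.3, 0.1, -1.1]
finger_gap: 0.171
```

```bash
python3 w.py w5 socket:0.03 clamp:0 wheel_slot:0.052; python3 - <<'E'
from h import *
i=cv2.imread("pics/w5.png")[130:290,240:420];cv2.imwrite("pics/w5c.png",cv2.resize(i,None,fx=3.7,fy=3.7,interpolation=cv2.INTER_CUBIC))
p=ctrl.capture("side");save(p,"side5")
i=cv2.imread("pics/side5.png")[110:270,170:300];cv2.imwrite("pics/side5c.png",cv2.resize(i,None,fx=3.7,fy=3.7,interpolation=cv2.INTER_CUBIC))
E
```

```text
8.1667 [0.5134 0.198  0.1432] [[ 0.2145  0.0024 -0.9767]
 [ 0.9767  0.0006  0.2145]
 [ 0.0011 -1.     -0.0022]] [ 0.2659  0.141  -1.1049] 0.17085983013327885
red [320.4581 267.6383] [303 253  36  27 799] [0.5075 0.1987 0.1582] [0.5424 0.1911 0.092 ] [0.5493 0.1897 0.079 ]
socket 0.7 [320.7, 196.7] [0.5138 0.1977 0.03  ]
wheel_slot 0.88 [174.7, 208.7] [0.4933 0.0922 0.052 ]
```

View pics/w5c.png

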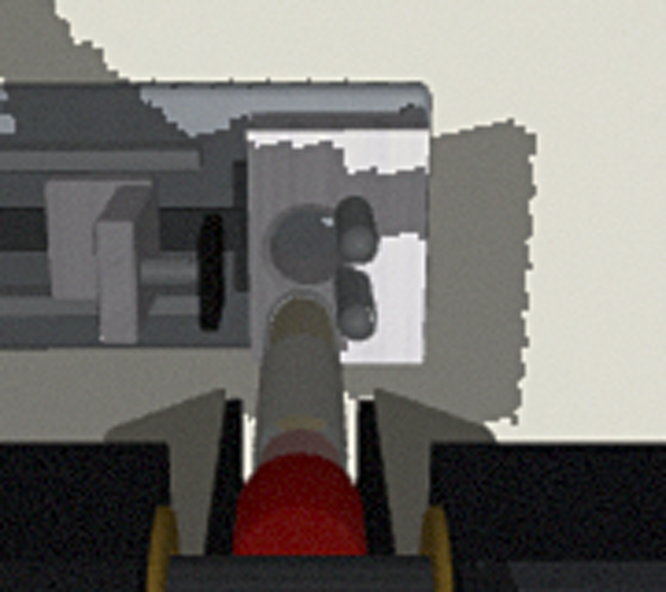

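View pics/side5c.png

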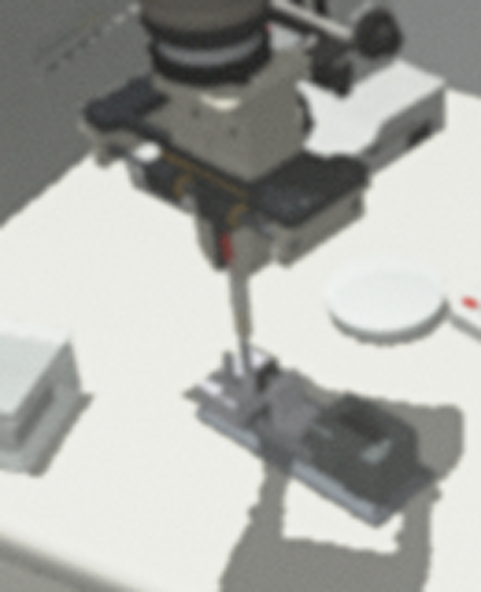

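```bash
python3 - <<'E'
from h import *
np.set_printoptions(precision=4,suppress=True)
s=ctrl.sense();p=ctrl.capture("wrist");T=wT(p,s);R=np.array(s["tool_rot"])
g=cv2.cvtColor(p["image"],cv2.COLOR_RGB2GRAY)
def pr(w):
    c=np.linalg.inv(T)@np.append(w,1);return p["cx"]+p["fx"]*c[0]/-c[2],p["cy"]-p["fy"]*c[1]/-c[2]
print(s["position"],"cam",T[:3,3],T[:3,:3])
for c in[(300,322),(300,318),(302,326)]:
    print("foot",ray_z(p,240+c[0]/3.7,130+c[1]/3.7,0.07,T))
for c in[(307,243),(305,245)]:
    print("sock",ray_z(p,240+c[0]/3.7,130+c[1]/3.7,0.03,T))
for c in[(357,245),(357,323)]:
    print("pin",ray_z(p,240+c[0]/3.7,130+c[1]/3.7,0.055,T))
for c in[(248,130),(430,130),(425,363)]:
    print("corner",ray_z(p,240+c[0]/3.7,130+c[1]/3.7,0.03,T))
# draw overlays
foot=np.array([s["position"][0],s["position"][1],0.07])
im=p["image"][:,:,::-1].copy()
a=np.linspace(0,2*np.pi,60)
sc=np.array([0.5145,0.199])
big=cv2.resize(im[130:290,240:420],None,fx=3.7,fy=3.7,interpolation=cv2.INTER_CUBIC)
def circ(cx,cy,z,r,col):
    q=np.array([pr(np.array([cx+r*np.cos(t),cy+r*np.sin(t),z])) for t in a]);q=((q-[240,130])*3.7).astype(np.int32)
    cv2.polylines(big,[q],True,col,1)
circ(foot[0],foot[1],.07,.0068,(0,255,255))
d=np.array([.2145,.9767]);e=np.array([.9767,-.2145])
circ(*sc,.03,.0085,(0,255,0))
for k in(-1,1): circ(*(sc+d*.0093+e*.008*k),.055,.004,(0,0,255))
cv2.imwrite("pics/w5o.png",big)
E
```

```text
[0.5129 0.1979 0.1425] cam [0.4387 0.2134 0.2871] [[ 0.2141 -0.9353 -0.2816]
 [ 0.9768  0.2054  0.0603]
 [ 0.0014 -0.288   0.9576]]
foot [0.5156 0.1972 0.07  ]
foot [0.5148 0.1974 0.07  ]
foot [0.5164 0.1974 0.07  ]
sock [0.5125 0.1996 0.03  ]
sock [0.5129 0.199  0.03  ]
pin [0.5078 0.2103 0.055 ]
pin [0.5235 0.2071 0.055 ]
corner [0.4859 0.1927 0.03  ]
corner [0.494  0.2299 0.03  ]
corner [0.5451 0.2192 0.03  ]
```

View pics/w5o.png

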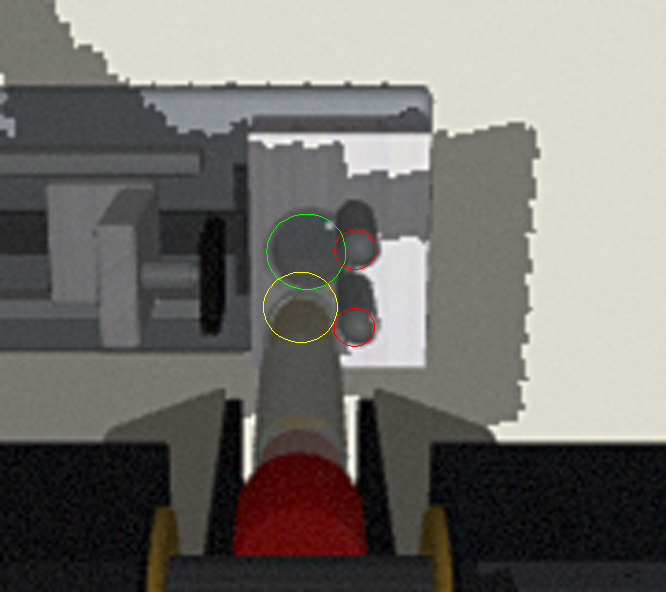

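In the close view the socket centre is at about crop (306,244), the pins at (357,245) and (357,323), and the foot at about (300,320). That puts the foot roughly 2 mm beyond the socket in x and 2 mm short in y. I'll correct that, lower to just above the mouth, and look again.

>>> send_rows(targets=[[0.0014, 0, 0.0018, 0], [0, 0.011, 0, 0], [0, 0.011, 0, 0], [0, 0.01, 0, 0], [0, 0, 0, 0], [0, 0, 0, 0]])

```text
t: 8.97
position: [0.5108, 0.1995, 0.1093]
tool_rot: [[0.214, -0.001, -0.977], [0.977, -0.0, 0.214], [-0.001, -1.0, 0.001]]
ft_force: [0.7, 0.1, -0.3]
finger_gap: 0.167
```

```bash
cat > ov.py <<'E'
from h import *
import sys
np.set_printoptions(precision=4,suppress=True)
s=ctrl.sense();p=ctrl.capture("wrist");T=wT(p,s)
print(s["position"],s["ft_force"])
def pr(w):
    c=np.linalg.inv(T)@np.append(w,1);return p["cx"]+p["fx"]*c[0]/-c[2],p["cy"]-p["fy"]*c[1]/-c[2]
x,y,z=s["position"];x+=.0015;y-=.0005;fz=z+.0025-.0755
big=cv2.resize(p["image"][150:300,240:420,::-1],None,fx=4,fy=4,interpolation=cv2.INTER_CUBIC)
a=np.linspace(0,2*np.pi,60)
def circ(cx,cy,z,r,col):
    q=np.array([pr(np.array([cx+r*np.cos(t),cy+r*np.sin(t),z])) for t in a]);q=((q-[240,150])*4).astype(np.int32)
    cv2.polylines(big,[q],True,col,1)
circ(x,y,fz,.0068,(0,255,255))
d=np.array([.2145,.9767]);e=np.array([.9767,-.2145]);sc=np.array([0.5133,0.1996])
circ(*sc,.03,.0085,(0,255,0))
for k in(-1,1): circ(*(sc+d*.0093+e*.008*k),.055,.004,(0,0,255))
cv2.imwrite("pics/"+sys.argv[1]+".png",big)
E
python3 ov.py w6o
```

```text
[0.5108 0.1995 0.1093] [ 0.6954  0.084  -0.2937]
```

View pics/w6o.png

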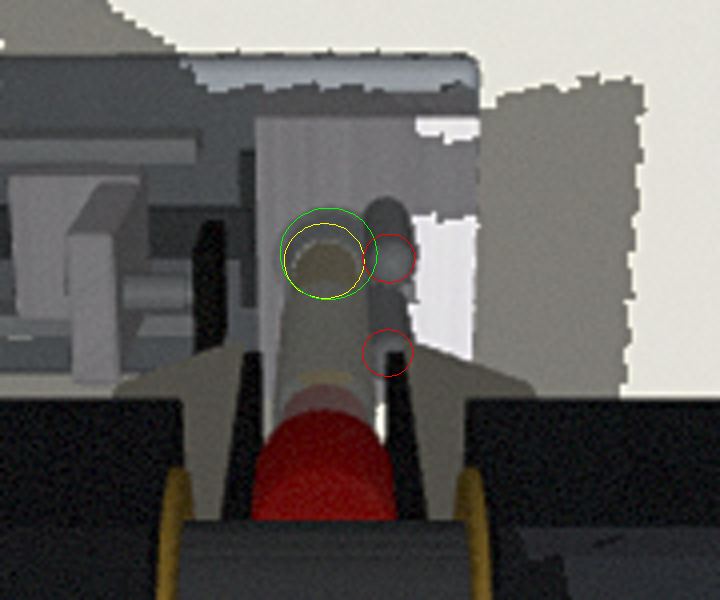

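```bash
python3 - <<'E'
from h import *
p=ctrl.capture("wrist");i=p["image"][195:260,285:365,::-1].astype(float)
i=np.clip((i-30)*1.8,0,255).astype(np.uint8)
cv2.imwrite("pics/w6z.png",cv2.resize(i,None,fx=9,fy=9,interpolation=cv2.INTER_NEAREST))
d=p["depth"]
print(np.round(d[198:250:2,322],4))
E
```

```text
[0.2338 0.2339 0.2574 0.2565 0.2593 0.2229 0.2178 0.2139 0.2102 0.2071
 0.2038 0.1995 0.1964 0.1924 0.1895 0.1865 0.1842 0.182  0.1798 0.1775
 0.1735 0.1732 0.1692 0.1668 0.165  0.163 ]
```

View pics/w6z.png

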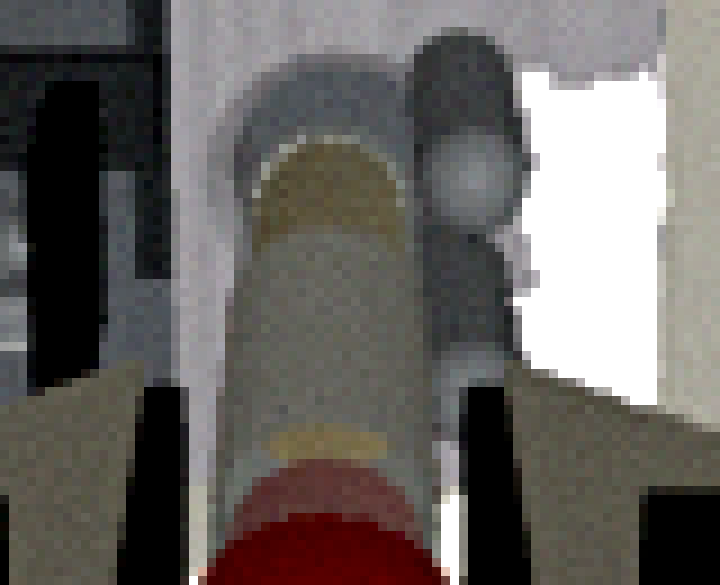

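```bash
python3 - <<'E'
from h import *
np.set_printoptions(precision=4,suppress=True)
s=ctrl.sense();p=ctrl.capture("wrist");T=wT(p,s);R=np.array(s["tool_rot"])
E=np.array([.9767,-.2145])
q=s["position"];print(q)
for v in range(204,250,4):
    w=world(p,321.5,v,p["depth"][v,321],T);print(v,w, "along e rel TCP",E@(w-q)[:2])
for v in(210.0,211):
    w=ray_z(p,321.5,v,q[2]-.073,T);print("foot rim",w,E@(w-q)[:2])
for v in(200.5,202):
    w=ray_z(p,324,v,.03,T);print("sock rim",w,E@(w-q)[:2])
# tube columns at foot & socket columns
dd=np.array([.2145,.9767])
for u in(285+235/9,285+415/9): w=ray_z(p,u,212.5,.0295,T);print("sock side",dd@(w-q)[:2])
for u in(285+252/9,285+405/9): w=ray_z(p,u,217.5,q[2]-.073,T);print("foot side",dd@(w-q)[:2])
E
```

```text
[0.5114 0.1997 0.1102]
204 [0.5141 0.1994 0.0083] along e rel TCP 0.0027203954092275278
208 [0.506  0.201  0.0431] along e rel TCP -0.005566925421109745
212 [0.5053 0.2011 0.0535] along e rel TCP -0.006330589629968485
216 [0.5053 0.2011 0.0608] along e rel TCP -0.00626873102407935
220 [0.5055 0.201  0.0672] along e rel TCP -0.006070307709655247
224 [0.5052 0.2011 0.0746] along e rel TCP -0.006374260174657054
228 [0.5051 0.2011 0.0809] along e rel TCP -0.006430898051249041
232 [0.5054 0.201  0.0861] along e rel TCP -0.006195331777142388
236 [0.5052 0.201  0.0918] along e rel TCP -0.006320901507451876
240 [0.5052 0.201  0.0971] along e rel TCP -0.006365654686539439
244 [0.5056 0.2009 0.101 ] along e rel TCP -0.005923591500237485
248 [0.5054 0.2009 0.1061] along e rel TCP -0.0061418689423224345
foot rim [0.5093 0.2003 0.0372] -0.0021672199002755735
foot rim [0.51   0.2002 0.0372] -0.0014491745457414383
sock rim [0.5053 0.203  0.03  ] -0.006724548179312275
sock rim [0.5063 0.2028 0.03  ] -0.005630214193297687
sock side -0.007123867161415447
sock side 0.006989784504064363
foot side -0.005641135485095435
foot side 0.0059991352163362086
```

Depth shows the tube hanging straight, with its axis about 0.5 mm from the TCP. The socket centre is about 2.5 mm further along +x of the clamp, so I'll shift 2 mm and lower with force checks.

>>> send_rows(targets=[[0, 0, -0.002, 0], [0, 0.004, 0, 0], [0, 0.004, 0, 0], [0, 0.004, 0, 0], [0, 0.004, 0, 0], [0, 0, 0, 0]])

```text
t: 9.62
position: [0.5124, 0.199, 0.0926]
tool_rot: [[0.215, -0.002, -0.977], [0.977, -0.0, 0.215], [-0.001, -1.0, 0.002]]
ft_force: [0.2, -0.2, 0.0]
finger_gap: 0.166
```

```bash
cat > z.py <<'E'
from h import *
import sys
np.set_printoptions(precision=4,suppress=True)
s=ctrl.sense();p=ctrl.capture("wrist");T=wT(p,s);q=s["position"];print(s["t"],q,s["ft_force"],s["finger_gap"])
for v in range(196,226,2):
    w=world(p,321.5,v,p["depth"][v,321],T);print(v,w)
i=p["image"][175:260,270:380,::-1].astype(float)
cv2.imwrite("pics/%s.png"%sys.argv[1],cv2.resize(np.clip((i-20)*1.6,0,255).astype(np.uint8),None,fx=7,fy=7,interpolation=cv2.INTER_NEAREST))
E
python3 z.py w7
```

```text
9.6167 [0.5124 0.199  0.0926] [ 0.168  -0.1952  0.0072] 0.1657255823711864
196 [0.4974 0.2023 0.0305]
198 [0.4984 0.2021 0.0315]
200 [0.4999 0.2018 0.031 ]
202 [0.5011 0.2015 0.0313]
204 [0.5027 0.2012 0.0303]
206 [0.5041 0.2009 0.03  ]
208 [0.506  0.2005 0.0283]
210 [0.5064 0.2004 0.0311]
212 [0.5063 0.2004 0.0353]
214 [0.5063 0.2004 0.0392]
216 [0.5066 0.2003 0.042 ]
218 [0.5064 0.2003 0.0463]
220 [0.5063 0.2003 0.0501]
222 [0.5066 0.2003 0.0525]
224 [0.5061 0.2003 0.0571]
```

View pics/w7.png

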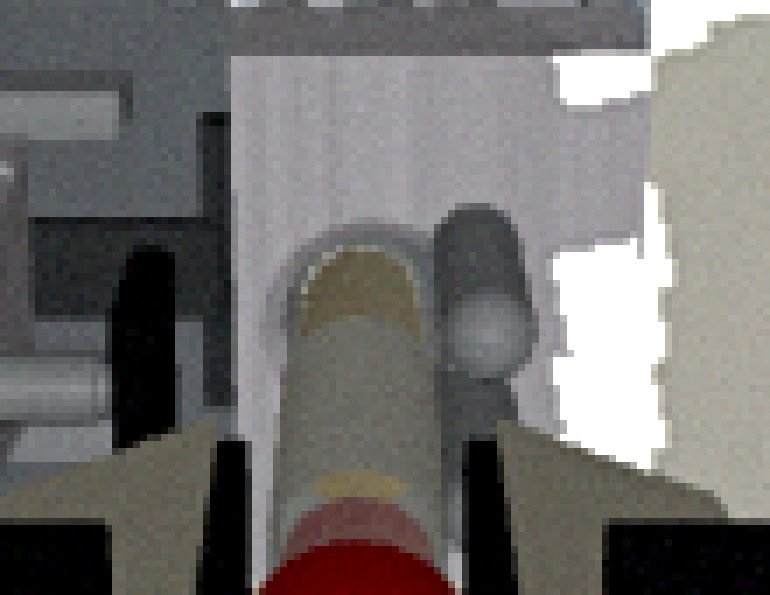

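The foot is at the mouth with an even gap around it in the hole, at about crop (360,270). Continuing down.

>>> send_rows(targets=[[0, 0.003, 0, 0], [0, 0.003, 0, 0], [0, 0, 0, 0]])

```text
t: 9.92
position: [0.5128, 0.1991, 0.0871]
tool_rot: [[0.214, -0.001, -0.977], [0.977, -0.0, 0.214], [-0.0, -1.0, 0.001]]
ft_force: [0.3, -0.3, -0.7]
finger_gap: 0.168
```

>>> send_rows(targets=[[0, 0.003, 0, 0], [0, 0.002, 0, 0], [0, 0, 0, 0]])

```text
t: 10.17
position: [0.5128, 0.1991, 0.0823]
tool_rot: [[0.215, -0.001, -0.977], [0.977, -0.0, 0.215], [-0.0, -1.0, 0.001]]
ft_force: [-1.1, 0.1, -1.2]
finger_gap: 0.172
```

```bash
python3 z.py w8
```

```text
10.1667 [0.5128 0.1991 0.0823] [-1.079   0.1203 -1.1906] 0.1720481906605335
196 [0.4946 0.2031 0.0317]
198 [0.4958 0.2029 0.0319]
200 [0.4974 0.2025 0.0304]
202 [0.4985 0.2023 0.031 ]
204 [0.4998 0.202  0.0308]
206 [0.5011 0.2017 0.0306]
208 [0.5022 0.2015 0.0311]
210 [0.5038 0.2011 0.03  ]
212 [0.5057 0.2007 0.0282]
214 [0.5068 0.2005 0.0286]
216 [0.5071 0.2004 0.0318]
218 [0.5069 0.2004 0.0359]
220 [0.5068 0.2004 0.0395]
222 [0.5074 0.2003 0.0412]
224 [0.507  0.2004 0.0455]
```

View pics/w8.png

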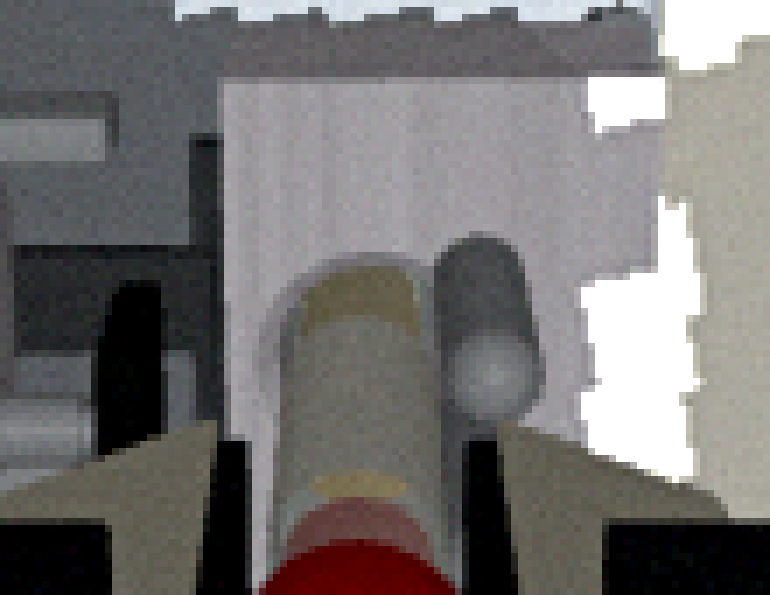

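The tube is inside the hole, with its bottom rim now hidden by the lip. Lowering a little more.

>>> send_rows(targets=[[0, 0.0025, 0, 0], [0, 0.0025, 0, 0], [0, 0, 0, 0]])

```text
t: 10.47
position: [0.5146, 0.1995, 0.0793]
tool_rot: [[0.214, 0.004, -0.977], [0.977, 0.001, 0.214], [0.002, -1.0, -0.004]]
ft_force: [-0.9, 0.4, 9.0]
finger_gap: 0.167
```

>>> send_rows(targets=[[0, 0.002, 0, 0], [0, 0, 0, 0]])

```text
t: 10.63
position: [0.515, 0.1995, 0.0779]
tool_rot: [[0.214, 0.005, -0.977], [0.977, 0.001, 0.214], [0.002, -1.0, -0.005]]
ft_force: [-0.4, 0.4, 11.8]
finger_gap: 0.174
```

The vertical force rose to about 12 N, which fits the foot on the socket floor. I'll ease up and open the fingers.

>>> send_rows(targets=[[0, -0.002, 0, 0], [0, 0, 0, 0]])

```text
t: 10.8
position: [0.5135, 0.1993, 0.0783]
tool_rot: [[0.215, 0.002, -0.977], [0.977, 0.0, 0.215], [0.001, -1.0, -0.001]]
ft_force: [0.9, -0.2, 0.2]
finger_gap: 0.173
```

>>> send_rows(targets=[[0, 0, 0, 0], [0, 0, 0, 0], [0, 0, 0, 0], [0, 0, 0, 0]], jaw=0.04)

```text
t: 11.13
position: [0.5128, 0.1991, 0.0774]
tool_rot: [[0.214, -0.001, -0.977], [0.977, -0.0, 0.214], [-0.0, -1.0, 0.001]]
ft_force: [0.5, 1.2, 0.2]
finger_gap: 0.403
```

```bash
python3 z.py w9
```

```text
11.1333 [0.5128 0.1991 0.0774] [0.5087 1.1512 0.1563] 0.40294226984681514
196 [0.4937 0.2033 0.0299]
198 [0.4944 0.2032 0.0317]
200 [0.4961 0.2028 0.0299]
202 [0.4972 0.2026 0.0305]
204 [0.4984 0.2023 0.0305]
206 [0.4995 0.2021 0.0308]
208 [0.5007 0.2018 0.0309]
210 [0.5024 0.2014 0.0296]
212 [0.5029 0.2013 0.0318]
214 [0.5047 0.2009 0.0301]
216 [0.5068 0.2005 0.0277]
218 [0.5065 0.2005 0.032 ]
220 [0.5062 0.2006 0.0364]
222 [0.5066 0.2005 0.0386]
224 [0.5065 0.2005 0.0419]
```

View pics/w9.png

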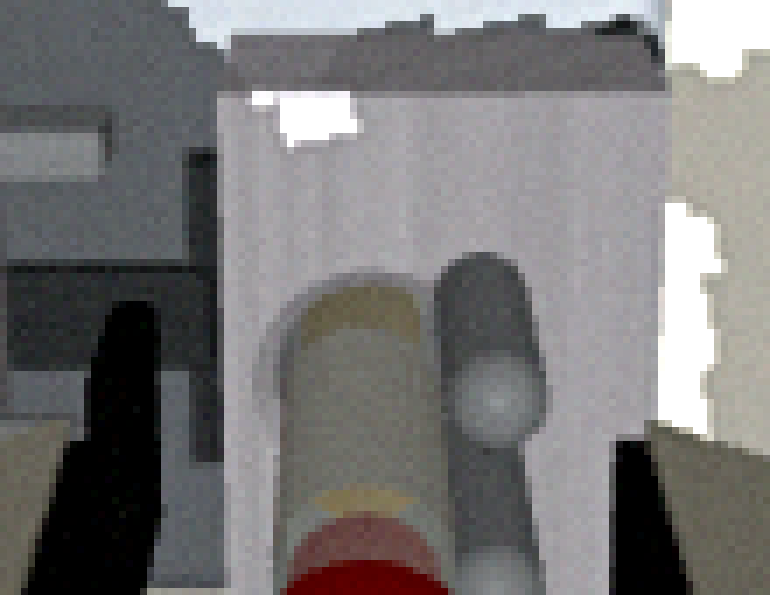

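Released, and the tube stands in the socket. I'll retreat straight up and check its height.

>>> send_rows(targets=[[0, 0, 0, 0], [0, -0.015, 0, 0], [0, -0.025, 0, 0], [0, -0.03, 0, 0], [0, -0.025, 0, 0], [-0.03, 0, 0, 0], [-0.03, 0, 0, 0], [0, 0, 0, 0]])

```text
t: 11.85
position: [0.4992, 0.1372, 0.1731]
tool_rot: [[0.216, -0.001, -0.976], [0.976, -0.002, 0.216], [-0.002, -1.0, 0.0]]
ft_force: [0.7, -0.3, 0.1]
finger_gap: 0.434
```

```bash
python3 w.py w10 socket:0.03 wheel_slot:0.052 tube_cap:0.0835; python3 - <<'E'
from h import *
np.set_printoptions(precision=4,suppress=True)
for n in("top","side"):
    p=ctrl.capture(n);save(p,n+"10")
    im=p["image"].astype(int);red=(im[:,:,0]>im[:,:,1]+50)&(im[:,:,0]>im[:,:,2]+50)
    k,l,st,ce=cv2.connectedComponentsWithStats(red.astype(np.uint8))
    for i in range(1,k):
        if st[i,4]>4 and 200<ce[i][0]<280:print(n,ce[i],st[i],world(p,*ce[i],p["depth"][int(ce[i][1]),int(ce[i][0])]))
i=cv2.imread("pics/side10.png")[140:270,200:310];cv2.imwrite("pics/side10c.png",cv2.resize(i,None,fx=4.5,fy=4.5,interpolation=cv2.INTER_CUBIC))
E
```

```text
11.85 [0.4992 0.1372 0.1731] [[ 0.2163 -0.0005 -0.9763]
 [ 0.9763 -0.0017  0.2163]
 [-0.0017 -1.      0.0001]] [ 0.7249 -0.3177  0.148 ] 0.43419656044861527
red [411.3601 208.5076] [399 196  25  25 461] [0.5104 0.1981 0.097 ] [0.5123 0.1991 0.092 ] [0.5173 0.2018 0.079 ]
socket 0.86 [395.8, 190.7] [0.5167 0.2007 0.03  ]
wheel_slot 0.59 [265.5, 197.1] [0.4921 0.0918 0.052 ]
tube_cap 0.62 [411.4, 204.2] [0.5123 0.2014 0.0835]
top [274.8333 160.6667] [273 159   5   4  12] [0.6736 0.1065 0.0205]
side [234.1111 195.6667] [233 194   3   4   9] [0.5053 0.1978 0.0934]
```

View pics/side10c.png

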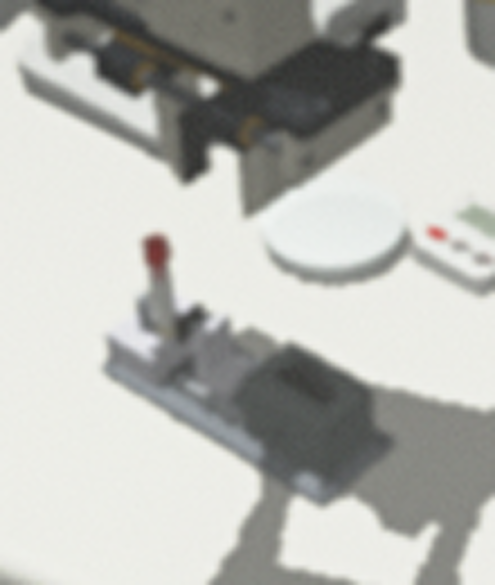

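View pics/w10.png

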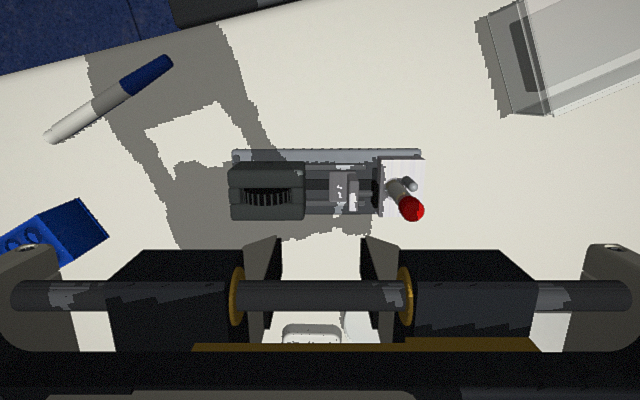

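The cap top measures z≈0.097 against 0.096 expected, so the tube is fully down. It's at about (411,208) in the wrist view, with the wheel slot at about (267,197). Next I'll get the wheel's position and height from depth.

```bash
python3 - <<'E'
from h import *
np.set_printoptions(precision=4,suppress=True,linewidth=150)
s=ctrl.sense();p=ctrl.capture("wrist");T=wT(p,s)
d=np.array([.2145,.9767]);e=np.array([.9767,-.2145]);sc=np.array([.5135,.1995])
L=[]
for v in range(150,225):
    for u in range(222,390):
        if p["depth"][v,u]>0:
            w=world(p,u,v,p["depth"][v,u],T);L.append([u,v,(w[:2]-sc)@e,(w[:2]-sc)@d,w[2]])
L=np.array(L)
# top-of-housing points
h=L[(L[:,4]>.048)&(L[:,4]<.056)&(L[:,3]<-.075)]
print("housing top e",np.percentile(h[:,2],[1,50,99]),"d",np.percentile(h[:,3],[1,50,99]),"z",np.median(h[:,4]))
k=L[(L[:,4]>.0555)&(L[:,3]<-.06)]
print("above",len(k));
if len(k): print("e",np.percentile(k[:,2],[2,50,98]),"d",np.percentile(k[:,3],[2,50,98]),"z",np.percentile(k[:,4],[50,90,98]))
for c in np.arange(-.14,-.07,.004):
    m=L[(abs(L[:,3]-c)<.002)&(abs(L[:,2])<.004)];
    if len(m):print(round(c,3),len(m),np.percentile(m[:,4],[10,50,90,98]))
i=p["image"][140:230,220:440,::-1];cv2.imwrite("pics/w11.png",cv2.resize(i,None,fx=3.6,fy=3.6,interpolation=cv2.INTER_CUBIC))
E
```

```text
housing top e [-0.0208 -0.0031  0.0224] d [-0.1393 -0.1085 -0.0792] z 0.05257967081483128
above 539
e [-0.0041 -0.0001  0.0055] d [-0.1249 -0.1087 -0.0944] z [0.0614 0.0635 0.0642]
-0.14 23 [0.0515 0.0528 0.0534 0.0538]
-0.136 46 [0.0522 0.0529 0.0536 0.0541]
-0.132 65 [0.0456 0.0519 0.0532 0.054 ]
-0.128 30 [0.0465 0.0516 0.0554 0.0558]
-0.124 49 [0.0493 0.0573 0.0591 0.0596]
-0.12 55 [0.0499 0.0602 0.0619 0.0625]
-0.116 55 [0.0538 0.0622 0.0631 0.0635]
-0.112 69 [0.0497 0.0632 0.0639 0.0644]
-0.108 72 [0.0521 0.0631 0.064  0.0646]
-0.104 64 [0.0523 0.0623 0.0633 0.0635]
-0.1 70 [0.0537 0.0606 0.0617 0.0626]
-0.096 63 [0.0519 0.0577 0.0595 0.0603]
-0.092 61 [0.0483 0.0528 0.0547 0.055 ]
-0.088 38 [0.0459 0.0518 0.0529 0.0536]
-0.084 45 [0.052  0.0528 0.0536 0.0546]
-0.08 79 [0.0155 0.0512 0.053  0.0536]
-0.076 37 [0.0135 0.0148 0.0159 0.0164]
-0.072 40 [0.0124 0.0147 0.0162 0.0164]
```

View pics/w11.png

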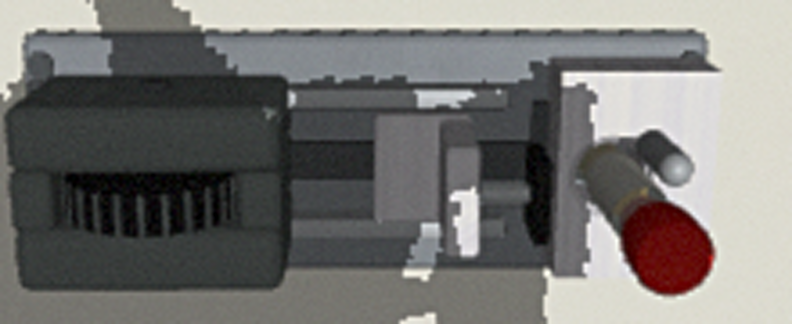

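The wheel crown is at d≈-0.110 m along the clamp axis from the socket, e≈0, z≈0.064 by depth. I'll close the fingers, move over the crown and hover. This orientation keeps the jaw and tube in the wrist view.

>>> send_rows(targets=[[-0.023, 0, 0, 0], [-0.023, 0, 0, 0], [0, 0.03, 0, 0], [0, 0.03, 0, 0], [0, 0.022, 0, 0], [0, 0, 0, 0], [0, 0, 0, 0]], jaw=0.0, force=10)

```text
t: 12.78
position: [0.4899, 0.096, 0.0901]
tool_rot: [[0.214, -0.002, -0.977], [0.977, 0.0, 0.214], [-0.0, -1.0, 0.002]]
ft_force: [-0.1, -0.0, 0.4]
finger_gap: 0.012
```

```bash
cat > m.py <<'E'
from h import *
import sys
np.set_printoptions(precision=4,suppress=True,linewidth=150)
s=ctrl.sense();p=ctrl.capture("wrist");T=wT(p,s)
d=np.array([.2145,.9767]);e=np.array([.9767,-.2145]);sc=np.array([.5135,.1995])
q=s["position"][:2]-sc
print("t",s["t"],"e",q@e,"d",q@d,"z",s["position"][2],"F",s["ft_force"],"gap",s["finger_gap"],"q6",s["q"][5])
save(p,sys.argv[1])
v,u=np.nonzero(p["depth"]>0);D=p["depth"][v,u]
c=np.stack([(u-p["cx"])/p["fx"]*D,-(v-p["cy"])/p["fy"]*D,-D,np.ones_like(D)]);W=(T@c)[:3].T
E_=(W[:,:2]-sc)@e;Dd=(W[:,:2]-sc)@d
m=(Dd>-.07)&(Dd<.02)&(abs(E_)<.03)&(W[:,2]>.040)&(W[:,2]<.062)&(abs(E_)<.012)
for a in np.arange(-.06,.012,.002):
    k=m&(abs(Dd-a)<.001)
    if k.sum()>3: print("d %.3f n %d  e %.4f..%.4f z %.4f..%.4f"%(a,k.sum(),*np.percentile(E_[k],[5,95]),*np.percentile(W[k,2],[5,95])))
E
python3 m.py w12
```

```text
t 12.7833 e -0.0008644408988853177 d -0.10611577216033616 z 0.09013208259594593 F [-0.0856 -0.0214  0.4048] gap 0.011892688208070941 q6 -75.37577522400284
d -0.042 n 345  e -0.0111..0.0095 z 0.0412..0.0546
d -0.040 n 147  e -0.0113..0.0104 z 0.0534..0.0555
d -0.038 n 133  e -0.0112..0.0102 z 0.0536..0.0558
d -0.036 n 132  e -0.0117..0.0102 z 0.0534..0.0555
d -0.034 n 43  e -0.0109..0.0102 z 0.0530..0.0548
d -0.032 n 12  e -0.0020..0.0028 z 0.0477..0.0488
d -0.030 n 35  e -0.0025..0.0027 z 0.0465..0.0491
d -0.028 n 33  e -0.0024..0.0027 z 0.0463..0.0494
d -0.026 n 37  e -0.0025..0.0027 z 0.0465..0.0494
d -0.024 n 24  e -0.0021..0.0026 z 0.0465..0.0486
d -0.022 n 357  e -0.0089..0.0091 z 0.0413..0.0550
d -0.020 n 148  e -0.0095..0.0088 z 0.0442..0.0556
d -0.018 n 36  e -0.0094..0.0084 z 0.0456..0.0553
d -0.008 n 120  e -0.0035..0.0011 z 0.0417..0.0609
d -0.006 n 204  e -0.0057..0.0032 z 0.0409..0.0610
d -0.004 n 85  e -0.0072..-0.0055 z 0.0412..0.0611
d -0.002 n 63  e -0.0078..-0.0067 z 0.0418..0.0613
d 0.000 n 39  e -0.0077..-0.0069 z 0.0413..0.0604
d 0.002 n 15  e -0.0072..-0.0066 z 0.0412..0.0614
d 0.006 n 178  e -0.0105..-0.0052 z 0.0407..0.0564
d 0.008 n 112  e -0.0115..-0.0049 z 0.0415..0.0581
d 0.010 n 65  e -0.0115..-0.0056 z 0.0428..0.0582
```

View pics/w12.png

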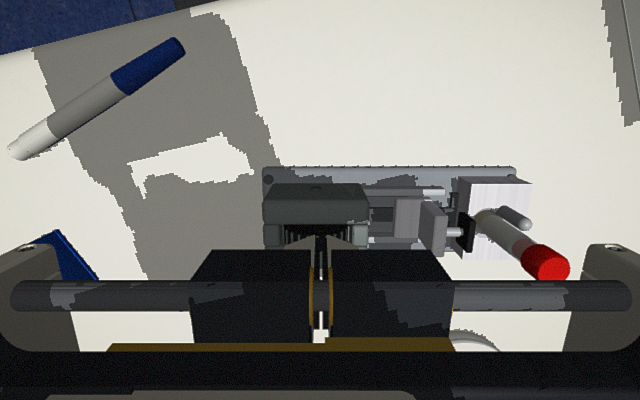

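The wrist view shows the jaw at about (430,220), the pad at about (466,230) and the tube beyond. The pad front is at d≈-0.018, the tube's near face at -0.0075, and contact against the pins comes at about -0.005. That makes about 13 mm of free travel plus 4 mm of pad, or roughly 3 rad. Now to find the crown by touch.

>>> send_rows(targets=[[-0.008, 0.004, -0.0008, 0], [0, 0.005, 0, 0], [0, 0, 0, 0], [0, 0, 0, 0]])

```text
t: 13.17
position: [0.4895, 0.0875, 0.0821]
tool_rot: [[0.215, 0.001, -0.977], [0.977, 0.0, 0.215], [0.0, -1.0, -0.001]]
ft_force: [-0.0, -0.0, -0.2]
finger_gap: 0.001
```

>>> send_rows(targets=[[0, 0.001, 0, 0], [0, 0, 0, 0]])

```text
t: 13.33
position: [0.4895, 0.0876, 0.0809]
tool_rot: [[0.215, 0.001, -0.977], [0.977, 0.0, 0.215], [0.0, -1.0, -0.0]]
ft_force: [-0.3, -0.6, -0.3]
finger_gap: 0.004
```

>>> send_rows(targets=[[0, 0.001, 0, 0], [0, 0, 0, 0]])

```text
t: 13.5
position: [0.4894, 0.0877, 0.0797]
tool_rot: [[0.214, 0.0, -0.977], [0.977, 0.0, 0.214], [0.0, -1.0, -0.0]]
ft_force: [-0.4, -0.2, -0.3]
finger_gap: 0.005
```

>>> send_rows(targets=[[0, 0.001, 0, 0], [0, 0, 0, 0]])

```text
t: 13.67
position: [0.4893, 0.0877, 0.0786]
tool_rot: [[0.214, -0.0, -0.977], [0.977, 0.0, 0.214], [0.0, -1.0, 0.0]]
ft_force: [0.2, 0.1, -0.3]
finger_gap: 0.006
```

>>> send_rows(targets=[[0, 0.001, 0, 0], [0, 0, 0, 0]])

```text
t: 13.83
position: [0.4893, 0.0876, 0.0776]
tool_rot: [[0.215, -0.0, -0.977], [0.977, 0.0, 0.215], [0.0, -1.0, 0.0]]
ft_force: [0.1, 0.5, 1.0]
finger_gap: 0.006
```

>>> send_rows(targets=[[0, 0.001, 0, 0], [0, 0, 0, 0]])

```text
t: 14.0
position: [0.4894, 0.0876, 0.0766]
tool_rot: [[0.214, 0.0, -0.977], [0.977, 0.0, 0.214], [0.0, -1.0, -0.0]]
ft_force: [0.5, 0.3, 0.6]
finger_gap: 0.006
```

>>> send_rows(targets=[[0, 0.0007, 0, 0], [0, 0, 0, 0]])

```text
t: 14.17
position: [0.4895, 0.0876, 0.0761]
tool_rot: [[0.215, 0.0, -0.977], [0.977, 0.0, 0.215], [0.0, -1.0, -0.0]]
ft_force: [-0.1, -0.7, 1.9]
finger_gap: 0.004
```

>>> send_rows(targets=[[0, 0.0007, 0, 0], [0, 0, 0, 0]])

```text
t: 14.33
position: [0.4895, 0.0875, 0.0755]
tool_rot: [[0.214, 0.0, -0.977], [0.977, -0.0, 0.214], [0.0, -1.0, -0.0]]
ft_force: [-0.2, -1.2, 3.5]
finger_gap: 0.005
```

>>> send_rows(targets=[[0, 0.0005, 0, 0], [0, 0, 0, 0]])

```text
t: 14.5
position: [0.4896, 0.0875, 0.0751]
tool_rot: [[0.215, 0.001, -0.977], [0.977, -0.0, 0.215], [0.0, -1.0, -0.001]]
ft_force: [-0.6, -1.4, 7.0]
finger_gap: 0.005
```

In contact at about 5–7 N. Rolling the first short stroke along +y.

>>> send_rows(targets=[[0.002, 0, 0, 0], [0.002, 0, 0, 0], [0.002, 0, 0, 0]])

```text
t: 14.75
position: [0.4909, 0.0933, 0.0752]
tool_rot: [[0.215, 0.001, -0.977], [0.977, -0.0, 0.215], [-0.0, -1.0, -0.001]]
ft_force: [-1.2, -1.8, 5.7]
finger_gap: 0.007
```

>>> send_rows(targets=[[0.002, 0, 0, 0], [0.002, 0, 0, 0], [0, 0, 0, 0]])

```text
t: 15.0
position: [0.4918, 0.0976, 0.0752]
tool_rot: [[0.214, 0.001, -0.977], [0.977, 0.0, 0.214], [0.0, -1.0, -0.001]]
ft_force: [-1.3, -0.4, 6.6]
finger_gap: 0.004
```

```bash
python3 m.py w13 | egrep "t |d -0.0(4|3|2|1|0)"
```

```text
t 15.0 e 0.0006829201358210215 d -0.10420095397075463 z 0.07519047397294529 F [-1.2716 -0.3641  6.6363] gap 0.004435870908101659 q6 -75.16997690543357
d -0.040 n 40  e -0.0109..0.0098 z 0.0442..0.0534
d -0.038 n 481  e -0.0112..0.0106 z 0.0412..0.0547
d -0.036 n 154  e -0.0108..0.0106 z 0.0531..0.0551
d -0.034 n 159  e -0.0111..0.0106 z 0.0531..0.0553
d -0.032 n 124  e -0.0115..0.0105 z 0.0529..0.0549
d -0.028 n 28  e -0.0025..0.0021 z 0.0465..0.0486
d -0.026 n 38  e -0.0022..0.0024 z 0.0445..0.0488
d -0.024 n 39  e -0.0024..0.0020 z 0.0460..0.0493
d -0.022 n 37  e -0.0023..0.0023 z 0.0460..0.0490
d -0.020 n 115  e -0.0080..0.0081 z 0.0434..0.0545
d -0.018 n 419  e -0.0093..0.0091 z 0.0414..0.0551
d -0.016 n 122  e -0.0094..0.0087 z 0.0446..0.0553
d -0.014 n 4  e -0.0087..0.0095 z 0.0462..0.0534
d -0.008 n 145  e -0.0034..0.0012 z 0.0417..0.0605
d -0.006 n 251  e -0.0058..0.0029 z 0.0414..0.0612
d -0.004 n 110  e -0.0073..-0.0054 z 0.0410..0.0607
d -0.002 n 79  e -0.0078..-0.0065 z 0.0415..0.0610
```

The jaw moved about 3 mm for a 10 mm stroke with force steady near 6 N, so it isn't slipping. Continuing.

>>> send_rows(targets=[[0.0025, 0, 0, 0], [0.0025, 0, 0, 0], [0, 0, 0, 0]])

```text
t: 15.3
position: [0.4928, 0.1026, 0.0749]
tool_rot: [[0.214, 0.001, -0.977], [0.977, 0.0, 0.214], [0.0, -1.0, -0.0]]
ft_force: [0.3, 0.7, 2.6]
finger_gap: 0.009
```

>>> send_rows(targets=[[0.0025, 0, 0, 0], [0.0025, 0, 0, 0], [0, 0, 0, 0]])

```text
t: 15.55
position: [0.4935, 0.1076, 0.0745]
tool_rot: [[0.214, -0.001, -0.977], [0.977, 0.0, 0.214], [0.0, -1.0, 0.001]]
ft_force: [0.4, 0.7, 0.6]
finger_gap: 0.007
```

```bash
cat > m2.py <<'E'
from h import *
import sys
np.set_printoptions(precision=4,suppress=True,linewidth=150)
s=ctrl.sense();p=ctrl.capture("wrist");T=wT(p,s)
d=np.array([.2145,.9767]);e=np.array([.9767,-.2145]);sc=np.array([.5135,.1995])
q=s["position"][:2]-sc
print("t",s["t"],"e",q@e,"d",q@d,"z",s["position"][2],"F",s["ft_force"])
save(p,sys.argv[1])
v,u=np.nonzero(p["depth"]>0);D=p["depth"][v,u]
c=np.stack([(u-p["cx"])/p["fx"]*D,-(v-p["cy"])/p["fy"]*D,-D,np.ones_like(D)]);W=(T@c)[:3].T
E_=(W[:,:2]-sc)@e;Dd=(W[:,:2]-sc)@d;Z=W[:,2]
top=(Z>.0525)&(Z<.0565)
j=top&(Dd>-.06)&(Dd<.0)&(abs(E_)<.011)
# split jaw block top vs pad top by colour brightness
br=p["image"][v,u].mean(1)
x=np.sort(Dd[j]);g=np.diff(x)>.003
for a in np.split(x,np.nonzero(g)[0]+1):
    if len(a)>15: print("top segment %.4f .. %.4f n %d"%(*np.percentile(a,[1,99]),len(a)))
t=(Z>.058)&(Z<.068)&(abs(E_)<.0015)&(Dd>-.02)&(Dd<.01)
if t.sum(): print("tube near face",np.percentile(Dd[t],[10,50]))
r=(Z>.085)&(Z<.099)&(abs(E_)<.015)&(abs(Dd)<.02)
if r.sum(): print("cap top z",np.percentile(Z[r],98), "centre e,d of top",E_[r&(Z>.094)].mean(),Dd[r&(Z>.094)].mean())
E
python3 m2.py w14
```

```text
t 15.55 e 0.00020997457678440613 d -0.09404089683583973 z 0.07448490167890577 F [0.3932 0.7001 0.5699]
top segment -0.0376 .. -0.0298 n 458
top segment -0.0179 .. -0.0137 n 297
top segment -0.0077 .. -0.0001 n 104
tube near face [-0.0076 -0.0072]
cap top z 0.09793025085038812 centre e,d of top -0.0065420640419871015 -0.002249491563045878
```

The fingertip ran off the crown near d≈-0.100, where the force dropped, so the useful stroke is about -0.118 to -0.103. The pad front is now at -0.0137. Lifting, going back and repeating.

>>> send_rows(targets=[[0, -0.006, 0, 0], [-0.012, 0, 0, 0], [-0.012, 0, 0, 0], [0, 0.004, 0, 0], [0, 0.001, 0, 0], [0, 0, 0, 0]])

```text
t: 16.1
position: [0.4883, 0.0831, 0.0755]
tool_rot: [[0.215, -0.001, -0.977], [0.977, -0.0, 0.215], [-0.0, -1.0, 0.001]]
ft_force: [-0.6, -0.3, 1.1]
finger_gap: 0.005
```

>>> send_rows(targets=[[0, 0.001, 0, 0], [0, 0, 0, 0]])

```text
t: 16.27
position: [0.4885, 0.0835, 0.0748]
tool_rot: [[0.214, -0.0, -0.977], [0.977, -0.0, 0.214], [-0.0, -1.0, 0.0]]
ft_force: [-2.3, -3.2, 3.0]
finger_gap: 0.006
```

>>> send_rows(targets=[[0.002, 0, 0, 0], [0.002, 0, 0, 0], [0.001, 0, 0, 0]])

```text
t: 16.52
position: [0.4898, 0.089, 0.0752]
tool_rot: [[0.214, 0.001, -0.977], [0.977, 0.0, 0.214], [0.0, -1.0, -0.001]]
ft_force: [-1.8, -2.4, 5.5]
finger_gap: 0.004
```

>>> send_rows(targets=[[0.0025, 0, 0, 0], [0.0025, 0, 0, 0]])

```text
t: 16.68
position: [0.4909, 0.094, 0.0753]
tool_rot: [[0.214, 0.001, -0.977], [0.977, 0.0, 0.214], [0.0, -1.0, -0.001]]
ft_force: [-2.2, -1.3, 5.9]
finger_gap: 0.003
```

>>> send_rows(targets=[[0.0025, 0, 0, 0], [0.0025, 0, 0, 0]])

```text
t: 16.85
position: [0.492, 0.099, 0.0753]
tool_rot: [[0.214, 0.001, -0.977], [0.977, 0.0, 0.214], [0.001, -1.0, -0.001]]
ft_force: [-1.1, -1.2, 4.6]
finger_gap: 0.005
```

```bash
python3 m2.py w15
```

```text
t 16.85 e 0.0005908203033006815 d -0.10273973969139276 z 0.07527554251874942 F [-1.1066 -1.2047  4.5513]
top segment -0.0329 .. -0.0251 n 586
top segment -0.0130 .. -0.0007 n 409
tube near face [-0.0076 -0.0072]
cap top z 0.0978682167687435 centre e,d of top -0.006163339202146768 -0.0030685189367130558
```

The jaw advanced 4.7 mm, to a block front of -0.0251. Pad contact is expected at about -0.021, and the target is about -0.017. Next stroke.

>>> send_rows(targets=[[0, -0.006, 0, 0], [-0.015, 0, 0, 0], [0, 0.004, 0, 0], [0, 0.001, 0, 0], [0, 0.001, 0, 0], [0, 0, 0, 0]])

```text
t: 17.4
position: [0.4886, 0.0837, 0.0748]
tool_rot: [[0.214, -0.0, -0.977], [0.977, -0.0, 0.214], [-0.0, -1.0, 0.0]]
ft_force: [-1.6, -2.6, 3.7]
finger_gap: 0.005
```

>>> send_rows(targets=[[0.002, 0, 0, 0], [0.002, 0, 0, 0], [0.002, 0, 0, 0]])

```text
t: 17.65
position: [0.4901, 0.0899, 0.0752]
tool_rot: [[0.214, 0.001, -0.977], [0.977, 0.0, 0.214], [0.0, -1.0, -0.001]]
ft_force: [-1.8, -2.4, 5.8]
finger_gap: 0.008
```

>>> send_rows(targets=[[0.002, 0, 0, 0], [0.002, 0, 0, 0], [0.002, 0, 0, 0]])

```text
t: 17.9
position: [0.4914, 0.096, 0.0753]
tool_rot: [[0.214, 0.001, -0.977], [0.977, 0.0, 0.214], [0.0, -1.0, -0.001]]
ft_force: [-1.2, -2.9, 6.1]
finger_gap: 0.005
```

```bash
python3 m2.py w16
```

```text
t 17.9 e 0.0006070793135768575 d -0.10584763843018107 z 0.0753017541408694 F [-1.1759 -2.9449  6.0979]
top segment -0.0288 .. -0.0211 n 584
top segment -0.0102 .. -0.0006 n 412
tube near face [-0.0053 -0.0048]
cap top z 0.09751730458058752 centre e,d of top -0.005254348676168415 -0.0025487279501004417
```

The tube is now against the pins, near face at -0.005, and the jaw front is at -0.0211, so the pad is just touching. About 13 mm more of rim is needed for roughly 4 mm of pad.

>>> send_rows(targets=[[0.0015, 0, 0, 0], [0.0015, 0, 0, 0]])

```text
t: 18.12
position: [0.492, 0.0989, 0.0753]
tool_rot: [[0.214, 0.001, -0.977], [0.977, 0.0, 0.214], [0.001, -1.0, -0.001]]
ft_force: [-1.0, -1.6, 4.8]
finger_gap: 0.005
```

>>> send_rows(targets=[[0, -0.006, 0, 0], [-0.015, 0, 0, 0], [0, 0.004, 0, 0], [0, 0.001, 0, 0], [0, 0.001, 0, 0], [0, 0, 0, 0]])

```text
t: 18.62
position: [0.4886, 0.0838, 0.0748]
tool_rot: [[0.214, -0.0, -0.977], [0.977, -0.0, 0.214], [-0.0, -1.0, 0.0]]
ft_force: [-0.5, -2.9, 3.5]
finger_gap: 0.006
```

>>> send_rows(targets=[[0.002, 0.0002, 0, 0], [0.002, 0, 0, 0], [0.001, 0, 0, 0]])

```text
t: 18.87
position: [0.4898, 0.0889, 0.075]
tool_rot: [[0.214, 0.0, -0.977], [0.977, -0.0, 0.214], [0.0, -1.0, -0.0]]
ft_force: [-2.1, -2.8, 7.5]
finger_gap: 0.003
```

```bash
python3 m2.py w17
```

```text
t 18.8667 e 0.0006101181957091017 d -0.11309630281761236 z 0.0750461235227898 F [-2.0797 -2.8499  7.466 ]
top segment -0.0265 .. -0.0184 n 595
top segment -0.0101 .. -0.0007 n 413
tube near face [-0.0053 -0.0047]
cap top z 0.09319333299610197 centre e,d of top -0.0025049169102774127 -0.005930500065460125
```

>>> send_rows(targets=[[0.0015, 0, 0, 0], [0.0015, 0, 0, 0], [0.0015, 0, 0, 0], [0, 0, 0, 0]])

```text
t: 19.25
position: [0.4909, 0.0936, 0.0752]
tool_rot: [[0.214, 0.001, -0.977], [0.977, 0.0, 0.214], [0.0, -1.0, -0.001]]
ft_force: [-1.9, -1.1, 7.3]
finger_gap: 0.005
```

```bash
python3 m2.py w18; python3 - <<'E'
import cv2
i=cv2.imread("pics/w18.png")[150:310,260:600];cv2.imwrite("pics/w18c.png",cv2.resize(i,None,fx=2.3,fy=2.3,interpolation=cv2.INTER_CUBIC))
E
```

```text
t 19.25 e 0.0006108766406180185 d -0.10832709928108084 z 0.07516515664280966 F [-1.9257 -1.1161  7.2931]
top segment -0.0249 .. -0.0170 n 590
top segment -0.0101 .. -0.0004 n 417
tube near face [-0.0053 -0.0047]
cap top z 0.09673280887372696 centre e,d of top -0.0047644434540840466 -0.003557764286142046
```

View pics/w18c.png

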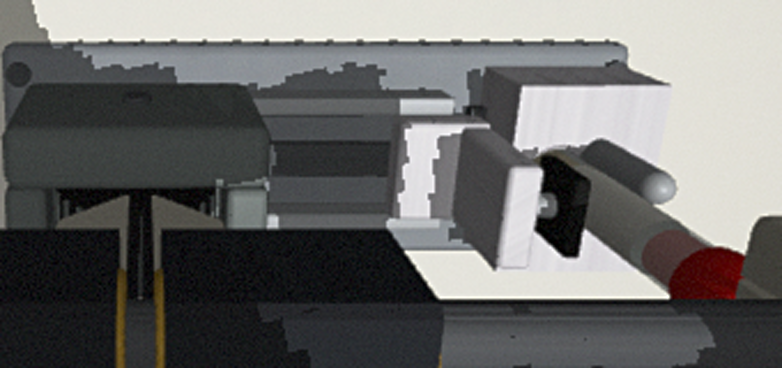

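The jaw block front is at -0.0170 and the tube face at -0.005, a 12 mm gap against 16.1 mm free. The pad is therefore pushed in about 4 mm. I'll lift off and verify from above.

>>> send_rows(targets=[[0, -0.006, 0, 0], [0, -0.02, 0, 0], [0, -0.03, 0, 0], [0, -0.03, 0, 0], [0.02, 0, 0, 0], [0, 0, 0, 0], [0, 0, 0, 0], [0, 0, 0, 0]])

```text
t: 19.97
position: [0.4941, 0.1126, 0.1598]
tool_rot: [[0.214, -0.002, -0.977], [0.977, -0.0, 0.214], [-0.0, -1.0, 0.002]]
ft_force: [-1.1, 0.1, 0.0]
finger_gap: 0.003
```

```bash
python3 m2.py w19; python3 - <<'E'
import cv2
i=cv2.imread("pics/w19.png")[120:280,240:500];cv2.imwrite("pics/w19c.png",cv2.resize(i,None,fx=3,fy=3,interpolation=cv2.INTER_CUBIC))
from h import *
p=ctrl.capture("top");save(p,"top19")
i=cv2.imread("pics/top19.png")[120:300,190:430];cv2.imwrite("pics/top19c.png",cv2.resize(i,None,fx=3.3,fy=3.3,interpolation=cv2.INTER_CUBIC))
print(ctrl.sense()["ft_force"])
E
```

```text
t 19.9667 e -0.00031341677752709556 d -0.08903385741575916 z 0.1598497656498531 F [-1.056   0.1059  0.0362]
top segment -0.0246 .. -0.0167 n 284
top segment -0.0094 .. -0.0008 n 165
tube near face [-0.0049 -0.0047]
cap top z 0.09831885387382337 centre e,d of top -2.4655484865531013e-05 0.001629998110134419
[ 0.47801752 -0.94111557 -0.06461224]
```

View pics/w19c.png

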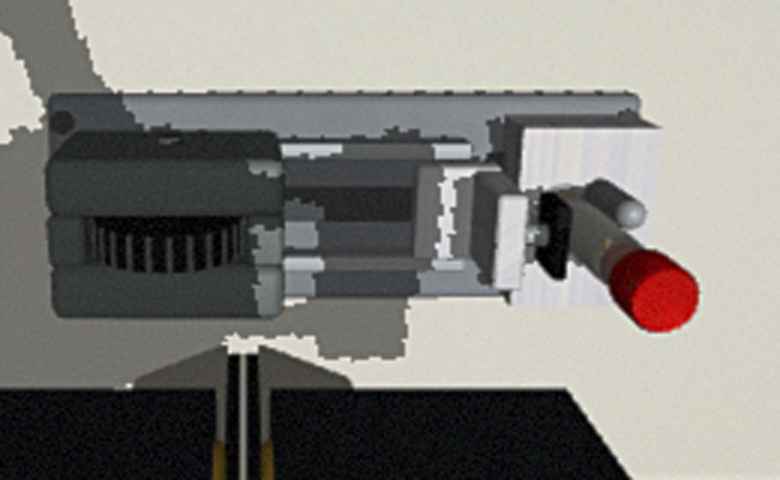

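View pics/top19c.png

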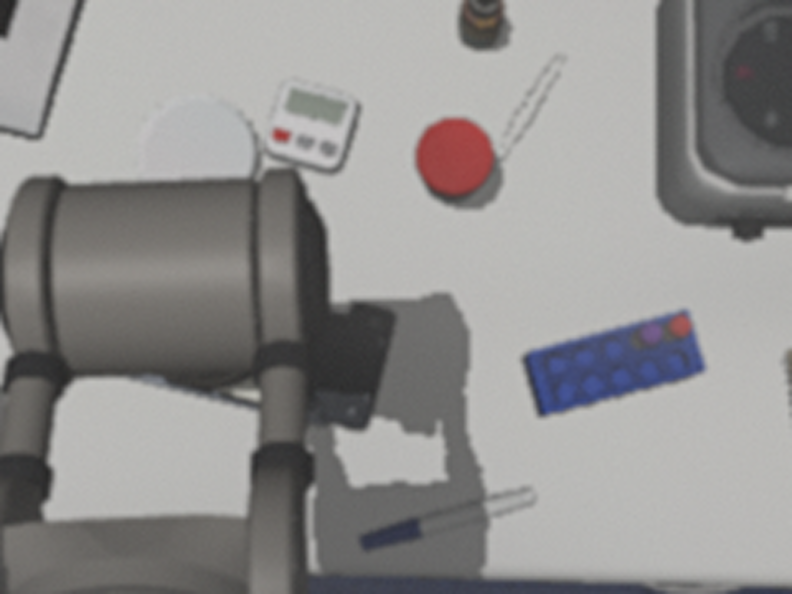

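The close-up shows the tube upright against the pins, cap at about (655,290), with the pad at about (555,235) pressed on it. The other tubes, the cup and the dish are where they were. Handing in.

```bash
python3 -c "
from bench import ctrl
print(ctrl.finish_job())"
```

```text
the job is handed in; nothing more can be done
None
```

The tube is standing in the clamp's socket with the sprung pad pushed in about 4 mm. I handed the job in at about 20 s, and no verdict was reported.

**Placing the tube:** I took the lone front-row tube from the rack, lowered it into the socket until its foot met the floor (about 12 N vertical on the wrist), and let go. The cap top then measured z ≈ 97 mm, against 96 mm expected when fully down.

**Turning the wheel:** I rolled the thumbwheel in four strokes with the closed fingertips, so both finger ends touched it rather than one. The readings between moves showed about 3–7.5 N. One early reading was 7.0 N and the last ones were 7.3–7.5 N. At the end of the first stroke the fingertips ran off the crown, so I lifted and started again from further back.

**Last checks, all by wrist-camera depth (calibration good to about 2 mm):**
- **Pad:** the gap from jaw to tube is 11.9 mm, against 16.1 mm with the pad free. That puts the pad in by about 4.2 mm, about half-way.
- **Tube:** it is upright and against the pins, with its cap about 1.6 mm from the socket centre.
- **Robot:** the gripper is lifted clear and the wrist force is about zero.
- **Other objects:** in the last top picture the other tubes and the cup look unmoved. The arm hides part of the dish, but what shows of it is in place.

The height checks disagreed slightly: cap-top readings ran from 93 to 98 mm. I put the low one down to the cap being partly hidden in that view.

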